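Stir the beads of the bead warmer

TASK

The stirring spoon lies with its handle under the low shelf: draw it right out, lay it down flat clear of the shelf and let go of it, then take it again by the middle of its grey grip. With the spoon's bowl down among the beads at the floor of the warmer, stir two full turns round the stud in the middle, anticlockwise seen from above, beginning and ending at the side farthest from the robot, so that most of the beads are shifted. Then lay the spoon flat on the black rubber mat, its middle well on the mat, and let go; keep all the beads in the warmer and leave the other things where they stand.

Things in the scene. Friction and masses are not known exactly. Their poses are not given: they have to be found in the camera images.
- spoon: Straight steel stirring spoon, 230 mm long, 50 to 100 g, lying flat on the table. Origin: middle of its length, on its underside; x points along it to the bowl, z up when lying. At first its grey plastic grip is under the low shelf; the bowl and part of the neck stick out towards the robot's right
- spoon_bowl (a point): centre of the spoon's bowl, a thick round disc 30 mm across and 12 mm thick at the spoon's end; 100 mm ahead of the spoon's origin, 7 mm above its underside
- spoon_neck (a point): a point on the neck that is outside the shelf at the start, 45 mm ahead of the spoon's origin, 7 mm above its underside. The neck is a plain steel bar 9 mm wide, 10 mm high, from 20 mm behind to 85 mm ahead of the origin
- spoon_grip (a point): middle of the grip, 60 mm behind the spoon's origin, 7 mm above its underside; hold within 50 mm of it to stir. The grip is a grey bar 15 mm wide, 14 mm high, from 20 to 115 mm behind the origin
- spoon_end (a point): the handle end of the spoon, 115 mm behind its origin, 7 mm above its underside
- shelf: Low fixed cream board on dark legs, at the robot's left; 280 mm wide, 200 mm deep, top 44 mm, underside 32 mm above the table: too low for a gripper. Origin at its centre on the table; x points into the shelf, away from its open front edge (at x = -100 mm, facing the robot's right). Closed at both ends and at the back. A box and a pump bottle stand on its rear half
- warmer: Round fixed aluminium bead warmer (open pot), outside 160 mm across, 50 mm high; a cream control box (80 mm wide, with its knob 48 mm high) on its far side reaches 122 mm from the centre. Origin at its centre on the table, axes as the world's (far side = +x, left = +y as the robot sees it)
- warmer_floor (a point): centre of the warmer's inner floor, 8 mm above the table; axes as the world's. Inside it is 150 mm across; walls 5 mm thick, rim 42 mm above the floor. A low aluminium stud, 28 mm across and 12 mm high above the floor, stands in the middle, so the beads lie in the ring round it
- mat: Fixed black rubber mat, 120 x 280 x 4 mm, origin at its centre on the table, long side along its y
- bead0_center (a point): centre of one of six alike loose ceramic beads, balls 20 mm across, 16 g, in the warmer
- bead1_center (a point): centre of one of six alike loose ceramic beads, balls 20 mm across, 16 g, in the warmer
- bead2_center (a point): centre of one of six alike loose ceramic beads, balls 20 mm across, 16 g, in the warmer
- bead3_center (a point): centre of one of six alike loose ceramic beads, balls 20 mm across, 16 g, in the warmer
- bead4_center (a point): centre of one of six alike loose ceramic beads, balls 20 mm across, 16 g, in the warmer
- bead5_center (a point): centre of one of six alike loose ceramic beads, balls 20 mm across, 16 g, in the warmer
- gel_bottle: Bystander: white bottle, 60 mm across, 170 mm high, standing beyond and right of the warmer; origin at the centre of its underside
- jar: Bystander: glass jar, 70 mm across, 90 mm high, beyond and left of the warmer; origin at the centre of its underside
- dish: Bystander: small steel bowl, 90 mm across, 35 mm high, right of the warmer; origin at the centre of its underside
- probe: Bystander: cream hand-held scanner head lying on the table left of the warmer, about 130 x 58 x 30 mm, head towards its x; origin at the centre of its underside
- wipes: Bystander: cardboard box 80 x 120 x 60 mm on the low shelf; origin at the centre of its underside
- pump: Bystander: small white bottle 44 mm across, 110 mm high, on the low shelf; origin at the centre of its underside
- roll: Bystander: paper roll 44 mm across, 60 mm high, standing beyond the shelf; origin at the centre of its underside
Things that resemble listed ones, but are neither listed nor needed, are in the scene too. Leave any blue look-alike of the warmer alone.

How it is judged (in metres and radians):
On the way, in this order (a step that is already met when the one before it is completed fails the run):
1. the spoon has been drawn out: all of it clear of the low shelf, lying flat on the table or mat, let go and still (x of spoon_end in the frame of shelf below -0.105 m and height (world z) of each of spoon_end, spoon_bowl below 0.018 m and contact force between the fingers and spoon below 0.05 N and linear speed of spoon below 0.03 m/s), for 0.2 s.
2. stirring, turn 1: held by the grip, the spoon's bowl is down among the beads at the far side of the warmer (x of spoon_bowl in the frame of warmer_floor between 0.024 and 0.075 m and y of spoon_bowl in the frame of warmer_floor between -0.022 and 0.022 m and z of spoon_bowl in the frame of warmer_floor between -0.005 and 0.032 m and contact force between the fingers and spoon above 0.5 N and distance between the grasp point and spoon_grip below 0.07 m), for 0.04 s.
3. stirring, turn 1: held by the grip, the spoon's bowl is down among the beads at the left side of the warmer (y of spoon_bowl in the frame of warmer_floor between 0.024 and 0.075 m and x of spoon_bowl in the frame of warmer_floor between -0.022 and 0.022 m and z of spoon_bowl in the frame of warmer_floor between -0.005 and 0.032 m and contact force between the fingers and spoon above 0.5 N and distance between the grasp point and spoon_grip below 0.07 m), for 0.04 s.
4. stirring, turn 1: held by the grip, the spoon's bowl is down among the beads at the near side of the warmer (x of spoon_bowl in the frame of warmer_floor between -0.075 and -0.024 m and y of spoon_bowl in the frame of warmer_floor between -0.022 and 0.022 m and z of spoon_bowl in the frame of warmer_floor between -0.005 and 0.032 m and contact force between the fingers and spoon above 0.5 N and distance between the grasp point and spoon_grip below 0.07 m), for 0.04 s.
5. stirring, turn 1: held by the grip, the spoon's bowl is down among the beads at the right side of the warmer (y of spoon_bowl in the frame of warmer_floor between -0.075 and -0.024 m and x of spoon_bowl in the frame of warmer_floor between -0.022 and 0.022 m and z of spoon_bowl in the frame of warmer_floor between -0.005 and 0.032 m and contact force between the fingers and spoon above 0.5 N and distance between the grasp point and spoon_grip below 0.07 m), for 0.04 s.
6. stirring, turn 2: held by the grip, the spoon's bowl is down among the beads at the far side of the warmer (all of step 2), for 0.04 s.
7. stirring, turn 2: held by the grip, the spoon's bowl is down among the beads at the left side of the warmer (all of step 3), for 0.04 s.
8. stirring, turn 2: held by the grip, the spoon's bowl is down among the beads at the near side of the warmer (all of step 4), for 0.04 s.
9. stirring, turn 2: held by the grip, the spoon's bowl is down among the beads at the right side of the warmer (all of step 5), for 0.04 s.
10. stirring, turn 2 complete: held by the grip, the spoon's bowl is down among the beads at the far side of the warmer (all of step 6), for 0.04 s.
At the end, for the whole second after the job is handed in: The spoon lies flat, released and still on the mat (its middle within 55 mm across and 90 mm along of the mat's centre, both ends within about 20 mm of table height); all six beads are in the warmer and at least four of them lie 15 mm or more from where they started (x of spoon in the frame of mat between -0.055 and 0.055 m and y of spoon in the frame of mat between -0.09 and 0.09 m and height (world z) of each of spoon_end, spoon_bowl below 0.02 m and contact force between the fingers and spoon below 0.05 N and linear speed of spoon below 0.02 m/s and horizontal distance between each of bead0_center, bead1_center, bead2_center, bead3_center, bead4_center, bead5_center and warmer_floor below 0.075 m and height (world z) of each of bead0_center, bead1_center, bead2_center, bead3_center, bead4_center, bead5_center below 0.05 m and (distance of each of bead0_center, bead1_center, bead2_center, bead3_center from where it was at the start of the episode above 0.015 m or distance of each of bead0_center, bead1_center, bead2_center, bead4_center from where it was at the start of the episode above 0.015 m or distance of each of bead0_center, bead1_center, bead2_center, bead5_center from where it was at the start of the episode above 0.015 m or distance of each of bead0_center, bead1_center, bead3_center, bead4_center from where it was at the start of the episode above 0.015 m or distance of each of bead0_center, bead1_center, bead3_center, bead5_center from where it was at the start of the episode above 0.015 m or distance of each of bead0_center, bead1_center, bead4_center, bead5_center from where it was at the start of the episode above 0.015 m or distance of each of bead0_center, bead2_center, bead3_center, bead4_center from where it was at the start of the episode above 0.015 m or distance of each of bead0_center, bead2_center, bead3_center, bead5_center from where it was at the start of the episode above 0.015 m or distance of each of bead0_center, bead2_center, bead4_center, bead5_center from where it was at the start of the episode above 0.015 m or distance of each of bead0_center, bead3_center, bead4_center, bead5_center from where it was at the start of the episode above 0.015 m or distance of each of bead1_center, bead2_center, bead3_center, bead4_center from where it was at the start of the episode above 0.015 m or distance of each of bead1_center, bead2_center, bead3_center, bead5_center from where it was at the start of the episode above 0.015 m or distance of each of bead1_center, bead2_center, bead4_center, bead5_center from where it was at the start of the episode above 0.015 m or distance of each of bead1_center, bead3_center, bead4_center, bead5_center from where it was at the start of the episode above 0.015 m or distance of each of bead2_center, bead3_center, bead4_center, bead5_center from where it was at the start of the episode above 0.015 m)); the robot touches nothing.
It fails at once if a bead leaves the warmer (horizontal distance between any of bead0_center, bead1_center, bead2_center, bead3_center, bead4_center, bead5_center and warmer_floor above 0.085 m).
It fails at once if a bystander is pushed more than 40 mm or tipped (distance of any of gel_bottle, jar, dish, probe, wipes, pump, roll from where it was at the start of the episode above 0.04 m or angle between any of gel_bottle, jar, dish, probe, wipes, pump, roll's own z axis and vertical above 0.5 rad).
It also fails if it takes over 72 s, if anything falls off the work surface, if the arm or the gripper's body presses on something with over 40 N, if the wrist force passes 120 N, or if a joint passes its speed limit or range.

ROBOT

A 6-joint arm with a two-finger parallel gripper is mounted at the origin on the work surface. World frame = base frame: x ahead of the robot, y to its left, z up, the work surface at z = 0. Lengths are in m, angles in degrees, forces in N, time in s.
With the tool pointing down it reaches from about 0.375 to 0.9 m from the base axis. Payload 3.1 kg.
Tool frame: the origin (TCP) lies at the very end of the fingers, on their centre line; the grasp point (between the pads) lies 19 mm behind it; z points along the fingers, y is the line along which they close (so a half turn about z gives the same grasp; the last joint's range is limited). The gripper opens to 87 mm and grips with 3 to 60 N. Pads are 19 mm wide; open, the fingers measure 117 mm over their backs; the gripper's body (75 mm by 190 mm) begins 51 mm behind the grasp point.
Start: joints at [60.476, 30.224, 82.088, -0, 67.689, -10.227], TCP at [0.207, 0.59, 0.223] pointing down, gripper open.
Joint ranges: [-176.69, 176.69], [-43.24, 126.21], [12.49, 139.97], [-82, 262], [0, 151.66], [-163.58, 163.58]. Speed limits (degrees/s): [159.86, 159.86, 180, 180, 180, 180].

INTERFACE

Orientations are given as a 3x3 rotation matrix whose columns are the frame's x, y, z axes.
In Python, from rig import * gives the robot as it stands.
- The arm moves only by the tool jog_arm, never from a script. Its arguments are lists of equal length, an entry for each row: "delta_pos": the shift along the world's x, y, z in cm, a list of three; "turn": the turn about the world's z in degrees; "grip": the closure, from 0 (fully open) to 1 (shut). In form: {"delta_pos": [[x, y, z], ...], "turn": [turn, ...], "grip": [grip, ...]}. A call has 1 to 12 rows; each row is the pose to reach, as a shift and turn from the pose commanded when the call began; what a row does not reach only later rows make up. A row lasts 1/8 s, in which the tool goes at most 62.5 mm and 10.7 degrees, less where a joint would pass 70% of its speed; a pose out of reach is approached as far as the arm can. A call with a gripper value outside its range is refused whole. The fingers move at their own pace and stop on an object; the grip force is fixed at half the most. Time passes only in rows, so rows that repeat a pose let the fingers close. It gives the time, the measured TCP pose, the force, the opening and the grip force at its end, in the units of the state.
- read_state(): the state, without advancing time (a new reading comes with each control period).
- capture(name): name is "side" or "top"; returns a dict with "color" (420x560x3 uint8, blue, green, red), "fovy" (degrees; the focal length in pixels is half the picture's height over the tangent of half this angle, whatever the lens; pixels are square), "cx", "cy" (the principal point, pixels), "camera_from_world" (4x4, takes a point from world to camera coordinates). Camera axes: x right, y up, looking along -z (the intrinsics and any distortion apply to the point x, -y, -z); pixel columns grow to the right and rows downward; lengths in m; the calibration is good to about 2 mm. A picture is of the moment at which its call begins. There is no depth.
- hand_in(): hands the job in; it is judged then, once.
The state is a dict: "time_s": time; "joint_positions": joint angles; "qvel": joint speeds; "tau": joint torques, N m; "position": TCP position; "tcp_rot": TCP orientation; "force": force on the tool from outside, world axes, zero at the start; "moment": the same for the moment, N m; "opening": opening from 0.0 (shut) to 1.0 (fully open); "grasp_force": force on a finger pad.
Only numpy, scipy, OpenCV 4.12 (cv2) and the standard library are available. Lean on these libraries where they do the work, as an engineer would, in place of code of your own. Each camera call takes 0.05 s, during which the arm holds its last target. There are 200 camera calls.

## Working session

There is one attempt and no reset: what is moved stays moved. The work goes in short steps, Python scripts to look and compute and a tool call to move; the robot and the scene stay as the last step left them, time stands still between calls to the robot, and variables do not carry over. Pictures are saved under pics/ and viewed, at most 10 in all, crops included, and the job is handed in when it is done.

Besides the shell and the picture viewer there is one more tool, called after "Call:" by a JSON object that holds its "op" and its "data", one argument or row to a line. jog_arm: Moves the arm, as the interface text tells. Its arguments: {"type":"object","properties":{"delta_pos":{"type":"array"},"turn":{"type":"array"},"grip":{"type":"array"}},"required":["delta_pos","turn","grip"]}

```bash
mkdir -p pics; cat > h.py <<'E'
from rig import *
import numpy as np, cv2
def K(c):
    f=210/np.tan(np.radians(c["fovy"])/2); return f
def ray(c,u,v):
    f=K(c); d=np.array([(u-c["cx"])/f,-(v-c["cy"])/f,-1]); M=np.array(c["camera_from_world"])
    R,t=M[:3,:3],M[:3,3]; return -R.T@t, R.T@d
def onplane(c,u,v,z):
    o,d=ray(c,u,v); return o+d*(z-o[2])/d[2]
def proj(c,p):
    q=np.array(c["camera_from_world"])@np.r_[p,1]; f=K(c); return c["cx"]+f*q[0]/-q[2], c["cy"]-f*q[1]/-q[2]
E
python3 - <<'E'
from h import *
for n in("top","side"):
    c=capture(n); cv2.imwrite(f"pics/{n}0.png",c["color"]); print(n,{k:v for k,v in c.items() if k!="color"})
    np.save(f"{n}0.npy",c,allow_pickle=True)
print(read_state())
E
```

```text
top {'fovy': 44.55599823824849, 'cx': 275.9592065059867, 'cy': 215.12408604702208, 'camera_from_world': array([[-0.02393793, -0.99954499, -0.01835158, -0.02506246],
       [ 0.99815724, -0.0249205 ,  0.05532717, -0.50751207],
       [-0.05575933, -0.01699334,  0.99829962, -1.17723748],
       [ 0.        ,  0.        ,  0.        ,  1.        ]])}
side {'fovy': 49.31941284893014, 'cx': 264.5788311442868, 'cy': 204.93682562662482, 'camera_from_world': array([[ 0.98204225, -0.18851574,  0.0074055 , -0.4850629 ],
       [ 0.09055448,  0.50543771,  0.85809825, -0.07981643],
       [-0.16550805, -0.84201813,  0.51343213, -1.24111359],
       [ 0.        ,  0.        ,  0.        ,  1.        ]])}
{'time_s': 0.1, 'joint_positions': array([ 6.04740024e+01,  3.02725501e+01,  8.21471361e+01, -1.28331615e-03,
        6.76892227e+01, -1.02253467e+01]), 'qvel': array([-0.01790639, -0.08724057, -0.10386218, -0.0029679 ,  0.05236486,
        0.02311889]), 'tau': array([-4.06849231e-04, -4.40987027e+01, -1.77150929e+01,  6.34813774e-02,
        5.32367360e-02, -4.11276721e-05]), 'position': array([0.20621605, 0.5893223 , 0.22169176]), 'tcp_rot': array([[-9.43799868e-01,  3.30516211e-01, -9.18727728e-04],
       [ 3.30517336e-01,  9.43798454e-01, -1.66417455e-03],
       [ 3.17057143e-04, -1.87430316e-03, -9.99998193e-01]]), 'force': array([-0.28360078,  0.24176873,  0.17127838]), 'moment': array([-0.0194508 ,  0.06506581,  0.01404345]), 'grasp_force': 0.0, 'opening': 1.0008303912075824}
```

View pics/top0.png

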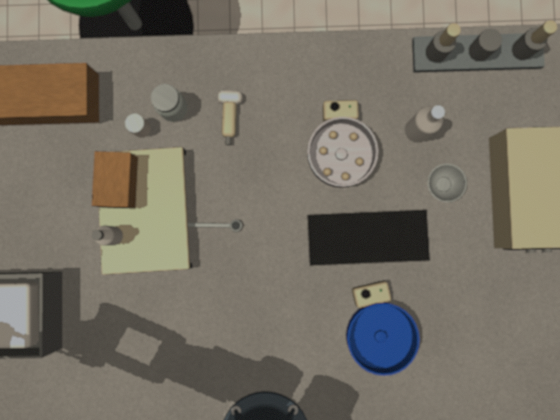

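View pics/side0.png

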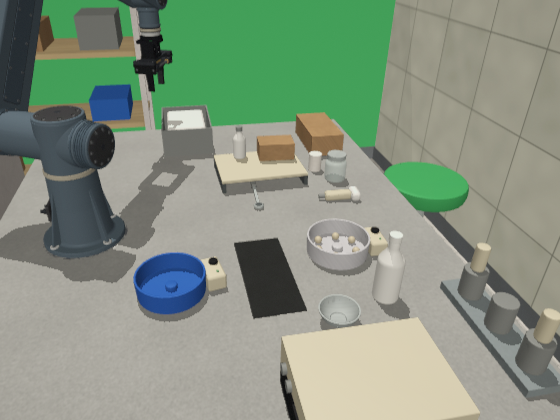

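The top view shows the spoon's bowl at (236,225), with its neck running to the shelf edge at (190,225). The aluminium warmer with six beads is at (343,152), and its blue look-alike at (382,337) is excluded by its colour. The mat is at (368,237), the dish at (447,183) and the probe at (229,115). The side view agrees.

```bash
cat >> h.py <<'E'
def big(m):
    cs,_=cv2.findContours(m.astype(np.uint8),cv2.RETR_EXTERNAL,cv2.CHAIN_APPROX_NONE); return sorted(cs,key=cv2.contourArea,reverse=True)
def tri(c1,p1,c2,p2):
    o1,d1=ray(c1,*p1);o2,d2=ray(c2,*p2)
    s=np.linalg.lstsq(np.c_[d1,-d2],o2-o1,rcond=None)[0]; a,b=o1+d1*s[0],o2+d2*s[1]; return (a+b)/2,np.linalg.norm(a-b)
E
python3 - <<'E'
from h import *
t=np.load("top0.npy",allow_pickle=True).item(); s=np.load("side0.npy",allow_pickle=True).item()
im=t["color"]; g=im.max(2)
# mat
m=np.zeros_like(g); m[200:275,295:440]=(g[200:275,295:440]<40)
c=big(m)[0]; r=cv2.minAreaRect(c); b=cv2.boxPoints(r); P=np.array([onplane(t,*q,.004) for q in b]); print("mat",r,P.round(3).tolist(),P.mean(0).round(4),[np.linalg.norm(P[i]-P[i-1]).round(4) for i in range(4)])
# shelf
hsv=cv2.cvtColor(im,cv2.COLOR_BGR2HSV)
print("hsv shelf,spoon neck,bowl,table",hsv[220,160],hsv[225,210],hsv[225,236],hsv[260,230])
m=np.zeros_like(g); sub=hsv[140:280,90:200]; m[140:280,90:200]=(abs(sub[...,0].astype(int)-hsv[220,160,0])<8)&(sub[...,1]>60)&(sub[...,2]>120)
c=big(m)[0]; r=cv2.minAreaRect(c); b=cv2.boxPoints(r); print("shelf",[onplane(t,*q,.044).round(3).tolist() for q in b])
# warmer outer circle: hough
print("warmer approx",onplane(t,343,152,.05),"spoon bowl",onplane(t,236,225,.012),"neck@shelf",onplane(t,195,225,.01))
# scale-up crops
a=cv2.resize(im[85:265,180:440],None,fx=3,fy=3,interpolation=cv2.INTER_CUBIC)
cv2.imwrite("pics/crop.png",a)
E
```

```text
mat ((368.1075744628906, 237.02734375), (48.61557388305664, 117.51066589355469), 87.56334686279297) [[0.505, -0.113, 0.004], [0.51, -0.387, 0.004], [0.397, -0.387, 0.004], [0.392, -0.115, 0.004]] [ 0.451  -0.2505  0.004 ] [np.float64(0.1133), np.float64(0.2737), np.float64(0.1129), np.float64(0.2723)]
hsv shelf,spoon neck,bowl,table [ 32  54 171] [ 28  20 151] [40 11 69] [ 20  38 120]
shelf [[0.653, 0.254, 0.044], [0.654, 0.253, 0.044], [0.651, 0.251, 0.044], [0.65, 0.252, 0.044]]
warmer approx [ 0.64396133 -0.19318947  0.05      ] spoon bowl [0.48615165 0.05613056 0.012     ] neck@shelf [0.48858824 0.15219541 0.01      ]
```

View pics/crop.png

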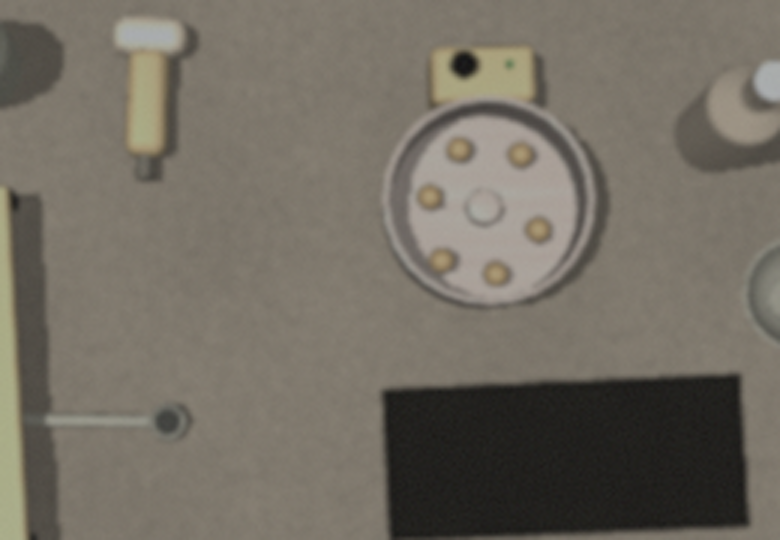

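The crop confirms the right warmer: aluminium, six beads, stud at crop (485,207). The spoon's bowl is at crop (169,421) and its neck lies level along row 420. I'll cross-check with the side view.

```bash
python3 - <<'E'
from h import *
t=np.load("top0.npy",allow_pickle=True).item(); s=np.load("side0.npy",allow_pickle=True).item()
off=lambda x,y:(180+(x+.5)/3-.5,85+(y+.5)/3-.5)
for n,p,z in [("bowl",(169,421),.013),("neckA",(60,420.5),.012),("neckB",(130,421),.012),("rim",(491,202),.05),("stud",(485,207),.02),("shelf edge up",(8,190),.044),("shelf edge lo",(25,530),.044),("probe tail",(147,175),.01),("dishleft",(748,295),.035)]:
    P=onplane(t,*off(*p),z); print(n,P.round(4),"side px",np.round(proj(s,P),1))
print("tcp px in side",proj(s,[.207,.59,.223]))
im=s["color"]
a=cv2.resize(im[170:290,225:385],None,fx=5,fy=5,interpolation=cv2.INTER_CUBIC); cv2.imwrite("pics/scrop.png",a)
E
```

```text
bowl [0.4861 0.056  0.013 ] side px [258.5 203.7]
neckA [0.4886 0.1409 0.012 ] side px [254.5 190.3]
neckB [0.4869 0.0864 0.012 ] side px [257.  198.9]
rim [ 0.6439 -0.1939  0.05  ] side px [337.3 235.2]
stud [ 0.6455 -0.1927  0.02  ] side px [336.7 244.5]
shelf edge up [0.6642 0.1726 0.044 ] side px [306.5 172.2]
shelf edge lo [0.4054 0.1633 0.044 ] side px [226.9 180.1]
probe tail [0.6797 0.0698 0.01  ] side px [319.6 196.6]
dishleft [ 0.5701 -0.3881  0.035 ] side px [333.  294.7]
tcp px in side (np.float64(156.58826466607792), np.float64(86.6979275779556))
```

View pics/scrop.png

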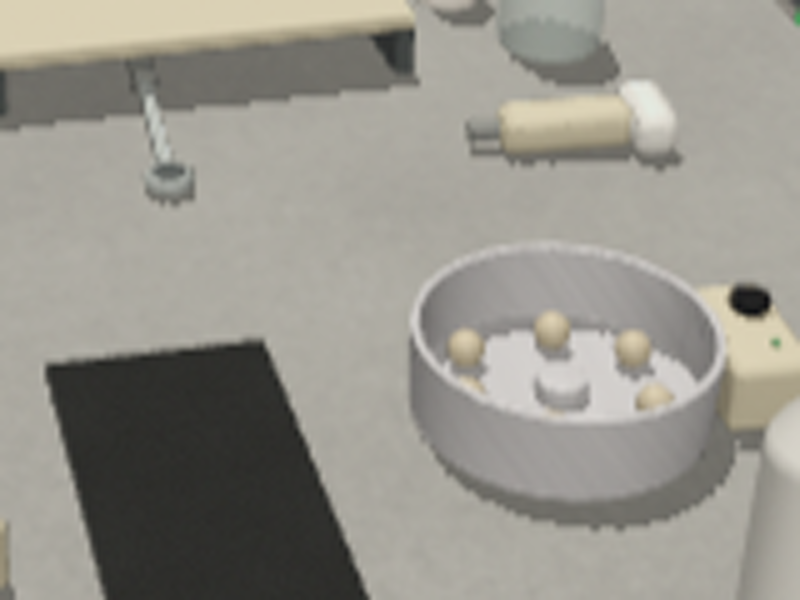

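Call:
{"op": "jog_arm", "data": {
  "delta_pos": [
    [28,-48.5,0],
    [28,-48.5,0],
    [28,-48.5,0],
    [28,-48.5,0],
    [28,-48.5,0],
    [28,-48.5,0],
    [28,-48.5,0],
    [28,-48.5,0],
    [28,-48.5,0],
    [28,-48.5,-6],
    [28,-48.5,-12],
    [28,-48.5,-15]
  ],
  "turn": [-72,-72,-72,-72,-72,-72,-72,-72,-72,-72,-72,-72],
  "grip": [0,0,0,0,0,0,0,0.3,0.3,0.3,0.3,0.3]
}}

```text
time_s: 1.6
position: [0.4845, 0.1044, 0.0696]
tcp_rot: [[0.024, 1.0, -0.005], [1.0, -0.024, 0.0], [-0.0, -0.005, -1.0]]
force: [-0.7, -0.1, 0.9]
opening: 0.701
grasp_force: 0.0
```

Call:
{"op": "jog_arm", "data": {
  "delta_pos": [
    [0,0,-4],
    [0,0,-6.8],
    [0,0,-6.8],
    [0,0,-6.8],
    [0,0,-6.8],
    [0,0,-6.8],
    [0,0,-6.8],
    [0,0,-6.8],
    [0,0,-6.8]
  ],
  "turn": [0,0,0,0,0,0,0,0,0],
  "grip": [0.3,0.3,0.3,1,1,1,1,1,1]
}}

```text
time_s: 2.72
position: [0.4868, 0.1049, 0.0047]
tcp_rot: [[0.023, 1.0, 0.001], [1.0, -0.023, 0.0], [0.0, 0.001, -1.0]]
force: [0.7, 0.2, 0.8]
opening: 0.099
grasp_force: 13.1
```

Call:
{"op": "jog_arm", "data": {
  "delta_pos": [
    [0,0,0.5],
    [0,-2,0.6],
    [0,-5,0.6],
    [0,-8,0.6],
    [0,-11,0.6],
    [0,-14,0.6],
    [0,-17,0.6],
    [0,-18,1],
    [0,-18,4],
    [0,-18,8],
    [0,-18,9]
  ],
  "turn": [0,0,0,0,0,0,0,0,0,0,0],
  "grip": [1,1,1,1,1,1,1,1,1,1,1]
}}

```text
time_s: 4.1
position: [0.4875, -0.0748, 0.0968]
tcp_rot: [[0.022, 1.0, 0.004], [1.0, -0.022, -0.001], [-0.001, 0.004, -1.0]]
force: [-0.2, -0.2, -0.6]
opening: 0.096
grasp_force: 29.9
```

Call:
{"op": "jog_arm", "data": {
  "delta_pos": [
    [0,0,0],
    [0,0,0],
    [0,2,0],
    [0,4,0],
    [0,6,0],
    [1,8,0],
    [1,10,0],
    [1,12,0],
    [1,14,0],
    [1,14,0],
    [1,14,0],
    [1,14,0]
  ],
  "turn": [10,20,30,40,50,60,70,80,90,100,110,120],
  "grip": [1,1,1,1,1,1,1,1,1,1,1,1]
}}

```text
time_s: 5.6
position: [0.4955, 0.0657, 0.0939]
tcp_rot: [[-0.874, -0.486, -0.002], [-0.486, 0.874, 0.0], [0.002, 0.001, -1.0]]
force: [-0.4, 0.1, -0.2]
opening: 0.098
grasp_force: 29.9
```

Call:
{"op": "jog_arm", "data": {
  "delta_pos": [
    [0,0,0],
    [0,0,0],
    [0,0,0],
    [0,0,-3],
    [0,0,-6],
    [0,0,-8],
    [0,0,-9],
    [0,0,-9.2],
    [0,0,-9.2],
    [0,0,-9.2]
  ],
  "turn": [10,20,30,30,30,30,30,30,30,30],
  "grip": [1,1,1,1,1,1,1,1,1,1]
}}

```text
time_s: 6.85
position: [0.4949, 0.0656, 0.0035]
tcp_rot: [[-0.519, -0.855, -0.003], [-0.855, 0.519, 0.0], [0.001, 0.002, -1.0]]
force: [-3.0, 0.4, 8.7]
opening: 0.095
grasp_force: 30.0
```

```bash
python3 - <<'E'
from h import *
c=capture("side"); a=cv2.resize(c["color"][130:300,150:390],None,fx=3.3,fy=3.3,interpolation=cv2.INTER_CUBIC); cv2.imwrite("pics/s1.png",a)
s=read_state(); print(s["time_s"],s["position"],s["force"],s["joint_positions"])
E
```

```text
6.9 [0.49490699 0.06556145 0.00349237] [-3.22584333  0.63183787  8.35030661] [-5.30969620e+00  4.26034982e+01  1.08487195e+02  3.02694185e-02
  2.90573015e+01 -1.54041438e+02]
```

View pics/s1.png

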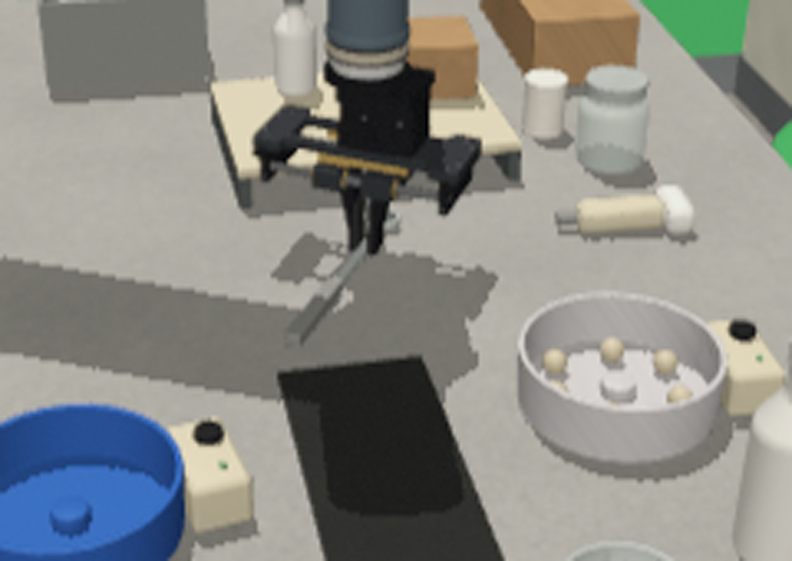

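The spoon is laid out with its bowl towards the shelf and its handle end at crop (293,335), clear of both mat and shelf. I'll release it.

Call:
{"op": "jog_arm", "data": {
  "delta_pos": [
    [0,0,0.2],
    [0,0,0.2],
    [0,0,0.2],
    [0,0,5],
    [0,0,9],
    [-5.6,-9.3,9],
    [-5.6,-9.3,9],
    [-5.6,-9.3,9],
    [-5.6,-9.3,9],
    [-5.6,-9.3,9],
    [-5.6,-9.3,9],
    [-5.6,-9.3,9]
  ],
  "turn": [0,0,0,0,0,-10,-20,-30,-40,-50,-60,-70],
  "grip": [0.5,0.5,0.5,0.5,0.5,0.5,0.5,0.5,0.5,0.5,0.5,0.5]
}}

```text
time_s: 8.4
position: [0.4405, -0.0282, 0.0924]
tcp_rot: [[-0.979, 0.202, -0.0], [0.202, 0.979, 0.0], [0.0, -0.0, -1.0]]
force: [-0.6, 0.3, -0.5]
opening: 0.501
grasp_force: 0.0
```

Call:
{"op": "jog_arm", "data": {
  "delta_pos": [
    [0,0,0],
    [0,0,0],
    [0,0,0],
    [0,0,0],
    [0,0,0],
    [0,0,0],
    [0,0,0],
    [0,0,0],
    [0,0,0],
    [0,0,0],
    [0,0,0]
  ],
  "turn": [-10,-20,-30,-40,-50,-60,-70,-80,-90,-100,-110],
  "grip": [0.5,0.5,0.5,0.5,0.5,0.5,0.5,0.5,0.5,0.5,0.5]
}}

```text
time_s: 9.78
position: [0.4405, -0.0281, 0.0924]
tcp_rot: [[0.524, 0.851, -0.0], [0.851, -0.524, 0.0], [-0.0, -0.0, -1.0]]
force: [0.5, -0.3, 0.7]
opening: 0.5
grasp_force: 0.0
```

```bash
python3 - <<'E'
from h import *
c=capture("side"); t=capture("top")
a=cv2.resize(c["color"][170:260,200:340],None,fx=4,fy=4,interpolation=cv2.INTER_CUBIC)
b=cv2.resize(t["color"][170:290,190:330],None,fx=4,fy=4,interpolation=cv2.INTER_CUBIC)[:,:]
b=cv2.resize(b,(420,360)); a=cv2.resize(a,(560,360))
cv2.imwrite("pics/s2.png",np.hstack([a[:,:380],b])); 
s=read_state(); print(s["time_s"],s["position"],s["tcp_rot"][:,0],s["joint_positions"])
for z in [0,.007]:
  for d in (0,.055,-.06,.16): 
    p=np.array([.439+d*.519,-.027+d*.855,z]); print(d,z,np.round(proj(c,p)),np.round(proj(t,p)))
E
```

```text
9.875 [ 0.44055384 -0.02816397  0.09245047] [ 5.19319557e-01  8.54580129e-01 -1.70595032e-05] [-1.82204699e+01  2.99898194e+01  1.14687851e+02 -6.42101797e-04
  3.53250530e+01  1.30666739e+01]
0 0 [247. 224.] [272. 244.]
0.055 0 [254. 214.] [252. 233.]
-0.06 0 [239. 235.] [295. 257.]
0.16 0 [267. 198.] [213. 211.]
0 0.007 [247. 222.] [272. 244.]
0.055 0.007 [254. 212.] [252. 233.]
-0.06 0.007 [239. 233.] [295. 257.]
0.16 0.007 [267. 196.] [213. 210.]
```

View pics/s2.png

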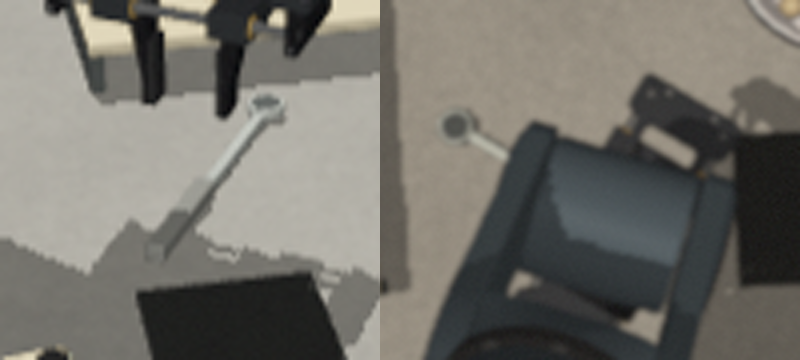

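Step 1 is done: the spoon lies where predicted, with the bowl at side pixel (266,196) and the end at (239,233). Next I'll grasp the grip.

Call:
{"op": "jog_arm", "data": {
  "delta_pos": [
    [0,0,-5],
    [0,0,-8.6],
    [0,0,-8.8],
    [0,0,-8.8],
    [0,0,-8.8],
    [0,0,-8.8],
    [0,0,-8.8],
    [0,0,-8.8],
    [0,0,-5],
    [0,0,1],
    [0,0,4],
    [0,0,4]
  ],
  "turn": [0,0,0,0,0,0,0,0,0,0,0,0],
  "grip": [0.5,0.5,0.5,1,1,1,1,1,1,1,1,1]
}}

```text
time_s: 11.38
position: [0.4421, -0.0286, 0.1348]
tcp_rot: [[0.519, 0.855, 0.006], [0.855, -0.519, -0.002], [0.001, 0.006, -1.0]]
force: [-0.2, -0.8, -0.6]
opening: 0.17
grasp_force: 30.0
```

```bash
python3 - <<'E'
from h import *
c=capture("side")
a=cv2.resize(c["color"][130:280,180:360],None,fx=4,fy=4,interpolation=cv2.INTER_CUBIC)
s=read_state(); p=s["position"]; x=s["tcp_rot"][:,0]; print(s["time_s"],p,s["moment"])
for th in (0,10,20,40,60,80):
  q=p+[0,0,.003]+.16*(x*np.cos(np.radians(th))-[0,0,np.sin(np.radians(th))]); print(th,np.round((np.array(proj(c,q))-[180,130])*4))
cv2.imwrite("pics/s3.png",a)
E
```

```text
11.425 [ 0.44096135 -0.02824293  0.13342941] [-0.13632066  0.11837756 -0.04750591]
0 [352. 110.]
10 [351. 146.]
20 [347. 182.]
40 [333. 255.]
60 [313. 324.]
80 [287. 381.]
```

View pics/s3.png

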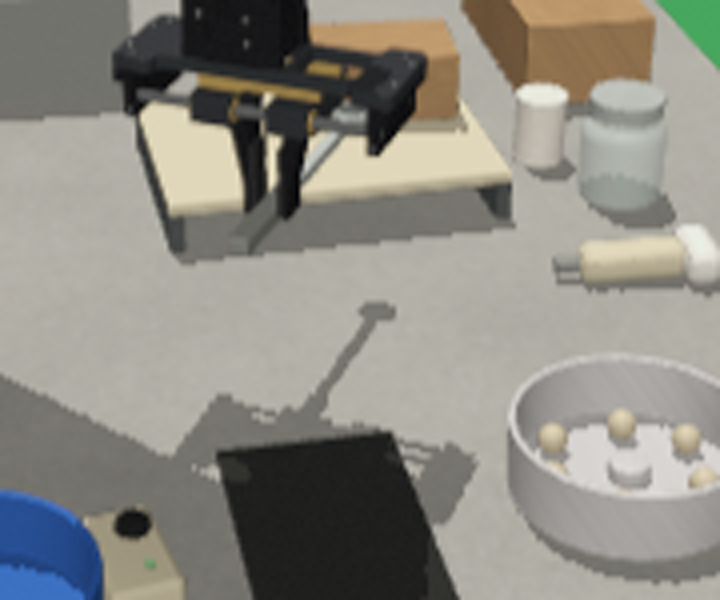

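It's held level, with no sag at 30 N (bowl at crop (350,115)), so it has to be pitched in the fingers. I'll hook the bowl under the shelf's front edge and raise the grip in an arc so the handle pivots up.

Call:
{"op": "jog_arm", "data": {
  "delta_pos": [
    [4,0,0],
    [8.8,0,0],
    [8.8,0,0],
    [8.8,0,-4],
    [8.8,0,-8],
    [8.8,0,-11],
    [8.8,0,-12.4],
    [8.8,0,-12.4],
    [8.8,2,-12.4],
    [8.8,4,-12.4],
    [8.8,6,-12.4],
    [8.8,6,-12.4]
  ],
  "turn": [10,20,30,32,32,32,32,32,32,32,32,32],
  "grip": [1,1,1,1,1,1,1,1,1,1,1,1]
}}

```text
time_s: 12.92
position: [0.5285, 0.0329, 0.009]
tcp_rot: [[-0.015, 1.0, 0.001], [1.0, 0.015, -0.0], [-0.0, 0.001, -1.0]]
force: [0.2, 0.2, -0.8]
opening: 0.168
grasp_force: 30.0
```

```bash
python3 - <<'E'
from h import *
c=capture("side"); t=capture("top")
a=cv2.resize(c["color"][140:240,220:350],(520,400),interpolation=cv2.INTER_CUBIC)
b=cv2.resize(t["color"][140:280,140:240],(280,400),interpolation=cv2.INTER_CUBIC)
cv2.imwrite("pics/s4.png",np.hstack([a,b]))
s=read_state(); print(s["time_s"],s["position"],s["tcp_rot"][:,0],s["force"],s["moment"])
E
```

```text
13.025 [0.5288923  0.03160724 0.00888722] [-1.28796474e-02  9.99916984e-01 -3.73511100e-04] [ 0.32350366 -0.20734378 -0.50191749] [-0.10279751  0.03278003 -0.06664739]
```

View pics/s4.png

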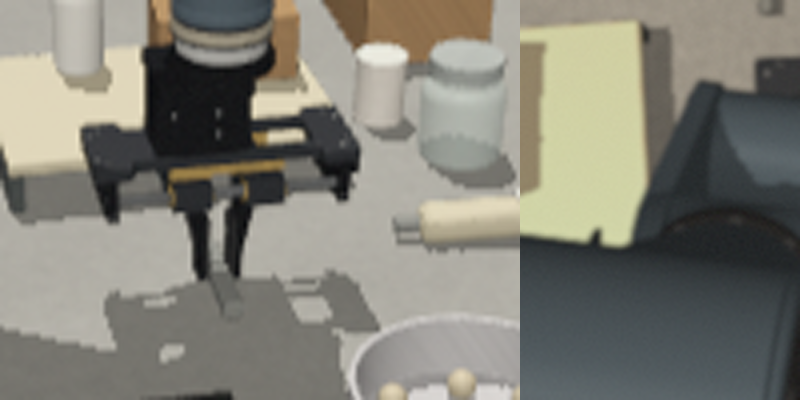

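The spoon lies straight under the shelf edge, with its end at crop (232,308) and no contact force. I'll start the arc.

Call:
{"op": "jog_arm", "data": {
  "delta_pos": [
    [0,0,1.3],
    [0,0,1.9],
    [0,0,2.5],
    [0,0,3.1],
    [0,0.05,3.65],
    [0,0.2,4.3],
    [0,0.4,5.1],
    [0,0.6,5.9],
    [0,0.6,5.9]
  ],
  "turn": [0,0,0,0,0,0,0,0,0],
  "grip": [1,1,1,1,1,1,1,1,1]
}}

```text
time_s: 14.15
position: [0.5287, 0.0382, 0.0683]
tcp_rot: [[-0.013, 1.0, 0.001], [1.0, 0.013, -0.0], [-0.0, 0.001, -1.0]]
force: [0.3, -0.3, -1.8]
opening: 0.171
grasp_force: 30.0
```

```bash
python3 - <<'E'
from h import *
s=read_state(); print(s["time_s"],s["position"],s["tcp_rot"][:,0],s["force"],s["moment"])
E
```

```text
14.15 [0.52865218 0.03818518 0.06827161] [-1.27526227e-02  9.99918682e-01 -1.37671979e-05] [ 0.34578816 -0.2778709  -1.7794397 ] [-0.34654189 -0.01328048  0.00722547]
```

Call:
{"op": "jog_arm", "data": {
  "delta_pos": [
    [0,0.4,1.15],
    [0,0.9,2.2],
    [0,1.2,3.2],
    [0,1.5,4.1],
    [0,1.9,4.9],
    [0,2.3,5.7],
    [0,2.8,6.5],
    [0,3.35,7.25],
    [0,3.9,7.8],
    [0,3.9,7.8]
  ],
  "turn": [0,0,0,0,0,0,0,0,0,0],
  "grip": [1,1,1,1,1,1,1,1,1,1]
}}

```text
time_s: 15.4
position: [0.5288, 0.0771, 0.1461]
tcp_rot: [[-0.013, 1.0, 0.001], [1.0, 0.013, -0.0], [-0.0, 0.001, -1.0]]
force: [-0.6, -1.7, -1.2]
opening: 0.165
grasp_force: 30.0
```

```bash
python3 - <<'E'
from h import *
s=read_state(); print(s["time_s"],s["position"],s["tcp_rot"][:,0],s["force"],s["moment"])
E
```

```text
15.4 [0.52881425 0.07708821 0.1461347 ] [-1.31434756e-02  9.99913513e-01 -4.63860535e-04] [-0.60866556 -1.69871771 -1.21100246] [-0.4682103   0.05888694  0.03836078]
```

The contact force points along the spoon's normal at about 55°, so the pivot worked. I'll back out and look.

Call:
{"op": "jog_arm", "data": {
  "delta_pos": [
    [0,-2,0],
    [0,-5,0],
    [0,-9,1],
    [0,-12,4],
    [0,-14,7],
    [-4,-16,9],
    [-6,-17,9],
    [-8,-17,9],
    [-8,-17,9],
    [-8,-17,9],
    [-8,-17,9],
    [-8,-17,9]
  ],
  "turn": [0,0,0,-10,-20,-30,-40,-50,-60,-70,-80,-90],
  "grip": [1,1,1,1,1,1,1,1,1,1,1,1]
}}

```text
time_s: 16.9
position: [0.4485, -0.093, 0.2356]
tcp_rot: [[1.0, 0.006, 0.0], [0.006, -1.0, 0.001], [0.0, -0.001, -1.0]]
force: [0.2, -1.2, -0.5]
opening: 0.164
grasp_force: 30.0
```

```bash
python3 - <<'E'
from h import *
c=capture("side"); s=read_state(); p=s["position"]; x=s["tcp_rot"][:,0]; print(s["time_s"],p,x,s["moment"])
b=c["color"][100:300,180:380]
a=cv2.resize(b,(600,600),interpolation=cv2.INTER_CUBIC); cv2.imwrite("pics/s5.png",a)
for th in (40,45,50,55,60,65):
  w=np.radians(th);u=x*np.cos(w)-np.array([0,0,np.sin(w)])
  print(th,[np.round((np.array(proj(c,p+[0,0,.004]+d*u))-[180,100])*3).tolist() for d in (-.055,.16)])
E
```

```text
16.95 [ 0.44864016 -0.09305849  0.23562994] [9.99997439e-01 2.18918110e-03 5.74412494e-04] [-0.01568017  0.14680413 -0.02293928]
40 [[170.0, 131.0], [363.0, 266.0]]
45 [[174.0, 127.0], [352.0, 277.0]]
50 [[179.0, 122.0], [340.0, 288.0]]
55 [[183.0, 119.0], [327.0, 297.0]]
60 [[188.0, 115.0], [314.0, 306.0]]
65 [[193.0, 112.0], [300.0, 313.0]]
```

View pics/s5.png

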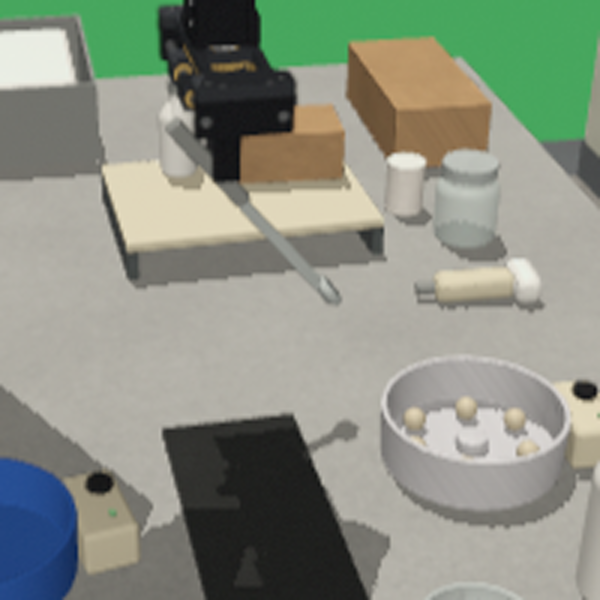

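The spoon is pitched about 52°: end at crop (178,125), bowl at (330,288). The bowl is therefore about 97 mm ahead of and 120 mm below the TCP. I'll take it over the far side of the warmer and lower it.

Call:
{"op": "jog_arm", "data": {
  "delta_pos": [
    [4,-3.5,0],
    [8,-7,0],
    [12,-9.5,0],
    [13.4,-10.6,0],
    [13.4,-10.6,0],
    [13.4,-10.6,-2],
    [13.4,-10.6,-4],
    [13.4,-10.6,-5.5],
    [13.4,-10.6,-6.5],
    [13.4,-10.6,-7.5],
    [13.4,-10.6,-8],
    [13.4,-10.6,-8]
  ],
  "turn": [0,0,0,0,0,0,0,0,0,0,0,0],
  "grip": [1,1,1,1,1,1,1,1,1,1,1,1]
}}

```text
time_s: 18.45
position: [0.5824, -0.1991, 0.1553]
tcp_rot: [[1.0, 0.012, -0.0], [0.012, -1.0, 0.0], [-0.0, -0.0, -1.0]]
force: [-1.3, -0.8, -0.8]
opening: 0.166
grasp_force: 30.0
```

```bash
python3 - <<'E'
from h import *
c=capture("side"); s=read_state(); p=s["position"]; x=s["tcp_rot"][:,0]; print(s["time_s"],p,x,s["force"],s["moment"])
b=c["color"][190:290,270:400]
cv2.imwrite("pics/s6.png",cv2.resize(b,(780,600),interpolation=cv2.INTER_CUBIC))
for n,q in [("bowl",p+[.097,0,-.12]),("stud",[.645,-.195,.02]),("end",p+[-.034,0,.047])]: print(n,(np.array(proj(c,q))-[270,190])*6)
E
```

```text
18.5 [ 0.58267548 -0.1991995   0.15566321] [9.99923783e-01 1.23428257e-02 2.89532893e-04] [-0.69182434  0.37111761 -0.88398396] [-0.05557936  0.15535519  0.00489844]
bowl [485.13793351 297.29756657]
stud [400.79165087 330.08052294]
end [207.74884136 -21.93311005]
```

View pics/s6.png

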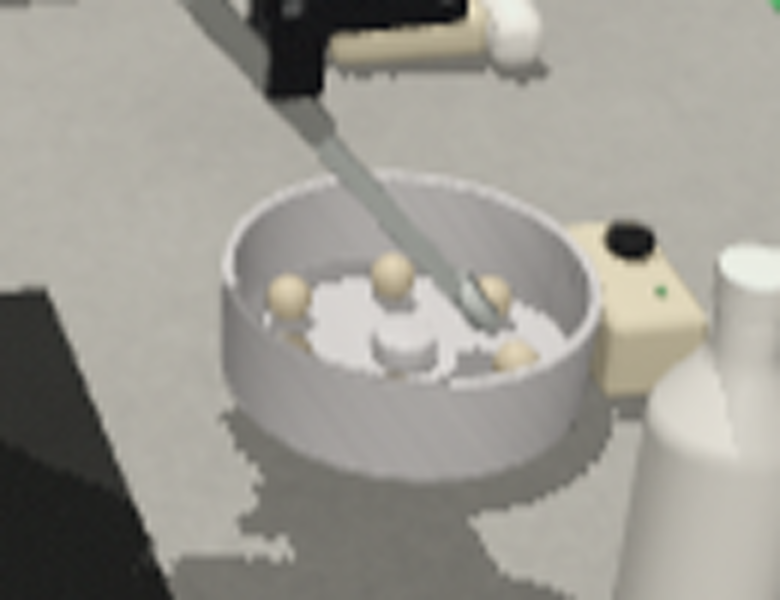

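The bowl is at (480,298), between the two far beads and just off the floor, as predicted. The stud is at (405,335). I'll lower it 8 mm and stir on a circle of 42 mm radius.

Call:
{"op": "jog_arm", "data": {
  "delta_pos": [
    [0,0,-0.4],
    [0.4,0.2,-0.8],
    [0.9,0.4,-0.8],
    [0.9,0.4,-0.8],
    [0.8,1.5,-0.8],
    [0.3,2.5,-0.8],
    [-0.3,3.4,-0.8],
    [-1.2,4.0,-0.8],
    [-2.2,4.5,-0.8],
    [-3.3,4.6,-0.8],
    [-4.4,4.5,-0.8],
    [-5.4,4.0,-0.8]
  ],
  "turn": [0,0,0,0,0,0,0,0,0,0,0,0],
  "grip": [1,1,1,1,1,1,1,1,1,1,1,1]
}}

```text
time_s: 20.0
position: [0.5277, -0.1594, 0.1477]
tcp_rot: [[1.0, 0.012, 0.0], [0.012, -1.0, -0.0], [0.0, 0.0, -1.0]]
force: [0.1, -0.2, 0.9]
opening: 0.165
grasp_force: 30.0
```

```bash
cat > chk.py <<'E'
from h import *
c=capture("side"); s=read_state(); p=s["position"]; print(s["time_s"],p,s["force"].round(2),s["moment"].round(3))
hsv=cv2.cvtColor(c["color"],cv2.COLOR_BGR2HSV)
h=hsv[215:275,300:375]; m=((h[...,1]>60)&(h[...,2]>120)&(h[...,0]>10)&(h[...,0]<30)).astype(np.uint8)
n,l,st,ce=cv2.connectedComponentsWithStats(m)
for i in range(1,n):
    if st[i,4]>8 and ce[i][0]<66: print("bead",st[i,4],(onplane(c,ce[i][0]+300,ce[i][1]+215,.018)-[.645,-.195,0]).round(3)[:2])
E
python3 chk.py
```

```text
20.05 [ 0.52636764 -0.15996546  0.14755897] [-1.5  -0.42  1.47] [-0.175 -0.082 -0.08 ]
```

Call:
{"op": "jog_arm", "data": {
  "delta_pos": [
    [-0.7,-0.9,0.2],
    [-1.1,-1.9,0.3],
    [-1.2,-3.0,0.3],
    [-1.1,-4.1,0.3],
    [-0.7,-5.1,0.3],
    [0,-5.9,0.3],
    [0.9,-6.6,0.3],
    [1.9,-7.0,0.3],
    [3.0,-7.2,0.3],
    [4.1,-7.0,0.3],
    [5.1,-6.6,0.3],
    [5.9,-5.9,0.3]
  ],
  "turn": [0,0,0,0,0,0,0,0,0,0,0,0],
  "grip": [1,1,1,1,1,1,1,1,1,1,1,1]
}}

```text
time_s: 21.55
position: [0.5887, -0.2178, 0.151]
tcp_rot: [[1.0, 0.012, 0.001], [0.012, -1.0, -0.001], [0.001, 0.001, -1.0]]
force: [-0.1, -0.6, 1.2]
opening: 0.166
grasp_force: 30.0
```

```bash
python3 chk.py; python3 - <<'E'
from h import *
c=capture("side"); s=read_state(); p=s["position"]
# where's the spoon relative to prediction: brightness-based blob of bowl near predicted pixel
for th in (45,50,52,55): 
  w=np.radians(th); print(th,np.round(proj(c,p+[.157*np.cos(w),0,.004-.157*np.sin(w)]),1))
np.save("c7.npy",c["color"]); cv2.imwrite("pics/s7.png",c["color"][200:280,290:390])
print(cv2.cvtColor(c["color"],cv2.COLOR_BGR2HSV)[244,346])
E
```

```text
21.6 [ 0.58958725 -0.21673446  0.15099388] [0.74 0.63 1.2 ] [-0.039 -0.061 -0.02 ]
45 [361.2 240.1]
50 [357.  243.5]
52 [355.3 244.8]
55 [352.6 246.6]
[ 15   7 216]
```

```bash
cat > sp.py <<'E'
from h import *
def spoon(save=None):
    s0=np.load("side0.npy",allow_pickle=True).item()["color"]; c=capture("side"); s=read_state(); p=s["position"]
    d=np.abs(c["color"].astype(int)-s0).max(2)>25
    g=c["color"].astype(int); sat=g.max(2)-g.min(2)
    m=d&(sat<25)&(g.max(2)>70)
    best=None
    for th in np.arange(30,80,1.):   # straight profile along predicted spoon axis: count spoon pixels on the axis
        w=np.radians(th); n=0
        for k in np.linspace(.05,.15,40):
            u,v=np.round(proj(c,p+[k*np.cos(w),.0,.004-k*np.sin(w)])).astype(int); n+=m[v,u]
        if best is None or n>best[0]: best=(n,th)
        if th%4==2: print(th,n,end="; ")
    print("best",best,"time",s["time_s"],p.round(4),s["force"].round(2),s["moment"].round(3))
    u,v=np.round(proj(c,p+[.06,0,-.08])).astype(int)
    for r in range(v-12,v+30,3): print(r,"".join(".#"[int(x)] for x in m[r,u-25:u+45]),u-25)
if __name__=="__main__": spoon()
E
python3 sp.py
```

```text
30.0 0; 34.0 0; 38.0 0; 42.0 0; 46.0 3; 50.0 14; 54.0 15; 58.0 0; 62.0 7; 66.0 14; 70.0 10; 74.0 1; 78.0 5; best (np.int64(16), np.float64(53.0)) time 21.7 [ 0.5881 -0.2174  0.1508] [-0.69 -0.31  1.21] [-0.032 -0.038  0.045]
221 .................##................................................... 318
224 ...................................................................... 318
227 ...................................................................... 318
230 ...................................................................... 318
233 ...............#####.................................................. 318
236 ..........#..########.......#...###................................... 318
239 ..........#...#######........#.######.#.#............................. 318
242 ....#######......####.........######.#######.......................... 318
245 ................................#####.#######......................... 318
248 ###................................###......#......................... 318
251 .......###........................###................................. 318
254 .....................#######.......................................... 318
257 ...................................................................... 318
260 ...................................................................... 318
```

Call:
{"op": "jog_arm", "data": {
  "delta_pos": [
    [0.7,0.9,0],
    [1.1,1.9,0],
    [1.2,3.0,0],
    [1.1,4.1,0],
    [0.7,5.1,0],
    [0,5.9,0],
    [-0.9,6.6,0],
    [-1.9,7.0,0],
    [-3.0,7.2,0],
    [-4.1,7.0,0],
    [-5.1,6.6,0],
    [-5.9,5.9,0]
  ],
  "turn": [0,0,0,0,0,0,0,0,0,0,0,0],
  "grip": [1,1,1,1,1,1,1,1,1,1,1,1]
}}

```text
time_s: 23.2
position: [0.5279, -0.1596, 0.1506]
tcp_rot: [[1.0, 0.012, 0.0], [0.012, -1.0, -0.0], [0.0, 0.0, -1.0]]
force: [0.3, 0.1, 0.1]
opening: 0.167
grasp_force: 30.0
```

Call:
{"op": "jog_arm", "data": {
  "delta_pos": [
    [-0.7,-0.9,0],
    [-1.1,-1.9,0],
    [-1.2,-3.0,0],
    [-1.1,-4.1,0],
    [-0.7,-5.1,0],
    [0,-5.9,0],
    [0.9,-6.6,0],
    [1.9,-7.0,0],
    [3.0,-7.2,0],
    [4.1,-7.0,0],
    [5.1,-6.6,0],
    [5.9,-5.9,0]
  ],
  "turn": [0,0,0,0,0,0,0,0,0,0,0,0],
  "grip": [1,1,1,1,1,1,1,1,1,1,1,1]
}}

```text
time_s: 24.7
position: [0.5882, -0.2175, 0.1505]
tcp_rot: [[1.0, 0.013, -0.0], [0.013, -1.0, 0.0], [-0.0, -0.0, -1.0]]
force: [0.1, -0.2, -0.2]
opening: 0.163
grasp_force: 30.0
```

Call:
{"op": "jog_arm", "data": {
  "delta_pos": [
    [0.7,0.9,0],
    [1.1,1.9,0],
    [1.2,3.0,0],
    [1.2,3.0,0],
    [1.2,3.0,0],
    [1.2,3.0,0]
  ],
  "turn": [0,0,0,0,0,0],
  "grip": [1,1,1,1,1,1]
}}

```text
time_s: 25.45
position: [0.5995, -0.1886, 0.1507]
tcp_rot: [[1.0, 0.012, 0.0], [0.012, -1.0, -0.0], [0.0, 0.0, -1.0]]
force: [-0.2, -0.0, 0.2]
opening: 0.168
grasp_force: 30.0
```

```bash
python3 sp.py
```

```text
30.0 0; 34.0 0; 38.0 0; 42.0 0; 46.0 0; 50.0 12; 54.0 8; 58.0 10; 62.0 4; 66.0 3; 70.0 17; 74.0 9; 78.0 0; best (np.int64(17), np.float64(70.0)) time 25.5 [ 0.5995 -0.1886  0.1507] [-0.24 -0.18  0.19] [-0.125 -0.046  0.001]
215 ..............###.##.................................................. 318
218 .................#####................................................ 318
221 ...................................................................... 318
224 .......................#.............................................. 318
227 ...................................................................... 318
230 ...................................................................... 318
233 ...............####...................###............................. 318
236 ##...........#######.#..###.....###.#..###............................ 318
239 ........#.....#######........########..#.............................. 318
242 .#.......#.......####.........######.................................. 318
245 ##.######.....#######...........###########........................... 318
248 ####.................................########......................... 318
251 .......##########..............###.................................... 318
254 .....................#########........................................ 318
```

Two turns are complete and the bowl is at the far side. I'll lift straight out and go above the mat.

Call:
{"op": "jog_arm", "data": {
  "delta_pos": [
    [0,0,1],
    [0,0,3],
    [0,0,6],
    [0,0,10],
    [0,0,12],
    [-4,0,12],
    [-9,-2,12],
    [-14,-5,12],
    [-14.8,-5,12],
    [-14.8,-5,12],
    [-14.8,-5,12],
    [-14.8,-5,12]
  ],
  "turn": [0,0,0,0,0,0,10,20,30,40,50,60],
  "grip": [1,1,1,1,1,1,1,1,1,1,1,1]
}}

```text
time_s: 27.0
position: [0.451, -0.2381, 0.2709]
tcp_rot: [[0.485, 0.875, -0.001], [0.875, -0.485, 0.0], [-0.0, -0.001, -1.0]]
force: [-0.3, 0.1, -0.8]
opening: 0.168
grasp_force: 30.0
```

Call:
{"op": "jog_arm", "data": {
  "delta_pos": [
    [0,0,0],
    [0,0,0],
    [0,0,0],
    [0,0,0]
  ],
  "turn": [10,20,30,30],
  "grip": [1,1,1,1]
}}

```text
time_s: 27.5
position: [0.4511, -0.2381, 0.2708]
tcp_rot: [[-0.01, 1.0, -0.0], [1.0, 0.01, 0.0], [0.0, -0.0, -1.0]]
force: [-0.2, 0.6, -0.4]
opening: 0.164
grasp_force: 30.0
```

```bash
cat > beads.py <<'E'
from h import *
def beads(c):
    x0,y0=300,110; im=cv2.resize(c["color"][y0:195,x0:390],None,fx=4,fy=4,interpolation=cv2.INTER_CUBIC)
    h=cv2.cvtColor(im,cv2.COLOR_BGR2HSV); m=((h[...,1]>55)&(h[...,0]>8)&(h[...,0]<30)&(h[...,2]>90)).astype(np.uint8)
    n,l,st,ce=cv2.connectedComponentsWithStats(m); r=[]
    for i in range(1,n):
        q=onplane(c,(ce[i][0]+.5)/4-.5+x0,(ce[i][1]+.5)/4-.5+y0,.018)-[.645,-.194,0]
        if st[i,4]>60 and np.hypot(*q[:2])<.085: r.append((st[i,4],q[:2].round(3).tolist()))
    return r
if __name__=="__main__":
    print("start",beads(np.load("top0.npy",allow_pickle=True).item())); c=capture("top"); np.save("t8.npy",c,allow_pickle=True); print("now",beads(c))
    s=read_state(); print(s["time_s"],s["position"],s["tcp_rot"][:,0],s["moment"])
    c=capture("side"); p=s["position"]; x=s["tcp_rot"][:,0]
    s0=np.load("side0.npy",allow_pickle=True).item()["color"]; d=np.abs(c["color"].astype(int)-s0).max(2)>20
    for th in range(30,80,4):
        w=np.radians(th); u=x*np.cos(w)-np.array([0,0,np.sin(w)])
        print(th,sum(int(d[tuple(np.round(proj(c,p+[0,0,.004]+k*u)).astype(int)[::-1])]) for k in np.linspace(.04,.16,60)),end="; ")
E
python3 beads.py
```

```text
start [(np.int32(728), [0.047, 0.02]), (np.int32(754), [0.041, -0.028]), (np.int32(722), [0.01, 0.044]), (np.int32(743), [-0.018, -0.039]), (np.int32(784), [-0.04, 0.036]), (np.int32(732), [-0.051, -0.006])]
now [(np.int32(730), [0.055, 0.009]), (np.int32(794), [0.028, 0.054]), (np.int32(749), [-0.018, -0.039]), (np.int32(1619), [-0.038, 0.029]), (np.int32(734), [-0.051, -0.006])]
27.55 [ 0.45125483 -0.23812593  0.27077234] [-9.04852111e-03  9.99959060e-01  4.84726582e-05] [-0.15099262  0.04523976 -0.02585376]
30 28; 34 23; 38 18; 42 20; 46 21; 50 26; 54 25; 58 20; 62 23; 66 20; 70 14; 74 4; 78 0;
```

Two beads have not moved, so the bowl may have ridden up over beads on the near and right side. I'll find the spoon's actual tilt numerically.

```bash
cat > tilt.py <<'E'
from h import *
c=capture("side"); s=read_state(); p=s["position"]; x=s["tcp_rot"][:,0]
s0=np.load("side0.npy",allow_pickle=True).item()["color"]; d=np.abs(c["color"].astype(int)-s0).max(2)>18
g=c["color"].max(2)
for th in (30,40,50,60,70):
    w=np.radians(th); u=x*np.cos(w)-np.array([0,0,np.sin(w)]); print(th,np.round(proj(c,p+[0,0,.004]+.157*u)),np.round(proj(c,p+[0,0,.004]-.055*u)))
print(np.round(proj(c,p)))
u,v=np.round(proj(c,p)).astype(int)
for r in range(v-50,v+60,3): print(r,"".join(("." if not q else "0123456789"[min(9,int(k)//25)]) for q,k in zip(d[r,u-40:u+50],g[r,u-40:u+50])),u-40)
E
python3 tilt.py
```

```text
30 [255. 173.] [272. 167.]
40 [257. 184.] [271. 162.]
50 [258. 195.] [271. 158.]
60 [260. 205.] [270. 154.]
70 [262. 215.] [269. 150.]
[267. 171.]
121 11111111111111110000000011000001000010000110101000112334445555........2112222222222223336. 227
124 111111111111111110011000010000011010100010011101011111222211111111112222222222222223222222 227
127 111111111111111111111111111111111111111111111111111111111111111111111111111111111111111111 227
130 1111111111111111111111111111111112223333344444555555555555566666.........10001111111111111 227
133 111111111167......421126666666666666666666654444333322222221114...........2000000000001234 227
136 00005..............4111222221111111113......5211231111111111111155555543.33322233311013... 227
139 00015...............5246211111111111113333333333352111111111111133333332333333222210104... 227
142 0110333333333333333333353111111111111135666652112521111111111113................2002314... 227
145 01003..................5211111111111115.....410001111233444444............................ 227
148 21314.......................41010102.......3310010003.....
[... 2009 characters left out ...]
... 227
211 ..............................7.77........................................................ 227
214 .......................................................................................... 227
217 .......................................................................................... 227
220 .......................................................................................... 227
223 .......................................................................................... 227
226 .......................................................................................... 227
229 .......................................................................................... 227
```

The spoon is now at about 60°: bowl at side pixel (260,207), end at about (271,160). At 52° its sloping back rode over the beads. I'll steepen it by pressing the bowl tip against the warmer's fixed outer near wall, then stir again a little wider.

Call:
{"op": "jog_arm", "data": {
  "delta_pos": [
    [0,0,0],
    [0,1,0],
    [0,2,0],
    [0,3,0],
    [0,4.3,0],
    [0,4.3,0],
    [0,4.3,0],
    [0,4.3,0],
    [0,4.3,0],
    [0,4.3,-4],
    [0,4.3,-8],
    [0,4.3,-10.4]
  ],
  "turn": [-10,-20,-30,-40,-50,-60,-70,-80,-90,-90,-90,-90],
  "grip": [1,1,1,1,1,1,1,1,1,1,1,1]
}}

```text
time_s: 29.15
position: [0.4507, -0.1946, 0.165]
tcp_rot: [[1.0, 0.01, -0.002], [0.01, -1.0, 0.001], [-0.002, -0.001, -1.0]]
force: [0.6, 0.8, -0.5]
opening: 0.166
grasp_force: 30.0
```

Call:
{"op": "jog_arm", "data": {
  "delta_pos": [
    [0.5,0,0],
    [1.1,0,0],
    [1.7,0,0.1],
    [2.3,0,0.3],
    [2.9,0,0.5],
    [3.5,0,0.7],
    [4.1,0,0.9],
    [4.7,0,1.1],
    [5.3,0,1.3],
    [5.9,0,1.4],
    [6.5,0,1.5],
    [6.5,0,1.5]
  ],
  "turn": [0,0,0,0,0,0,0,0,0,0,0,0],
  "grip": [1,1,1,1,1,1,1,1,1,1,1,1]
}}

```text
time_s: 30.65
position: [0.5172, -0.1952, 0.1815]
tcp_rot: [[1.0, 0.012, 0.001], [0.012, -1.0, -0.0], [0.001, 0.0, -1.0]]
force: [-1.8, 0.3, -0.8]
opening: 0.168
grasp_force: 30.0
```

```bash
python3 -c "
from h import *
s=read_state();print(s['time_s'],s['position'],s['tcp_rot'][:,0],s['force'],s['moment'])";python3 tilt.py
```

```text
30.65 [ 0.51720985 -0.19516372  0.18149834] [9.99922307e-01 1.24385425e-02 8.13536781e-04] [-1.75044017  0.28301025 -0.78995958] [0.00584063 0.58336272 0.01075509]
30 [343. 216.] [271. 185.]
40 [336. 224.] [273. 181.]
50 [328. 231.] [276. 178.]
60 [319. 237.] [280. 176.]
70 [309. 242.] [283. 174.]
[291. 195.]
145 .................200110111110022100000001100011000001012.................................. 251
148 .................111221111111000000011000100000000001103.................................. 251
151 .................211222210131110000000001110101010000005.................................. 251
154 .................421212222223211111111234445443221111115.................................. 251
157 .....................2122211123211111111111111111111111115................................ 251
160 .....................211464446323111113444555544344442111115.............................. 251
163 ......................314621111113211111111111111111232111111234445....................... 251
166 .........................721111112222111111111111111111111111112221125.................... 2
[... 2173 characters left out ...]
788 251
235 ................................................56666............................6776656.6 251
238 .................................................566555.......789..7657.8........888888765 251
241 ..................................................565665......6777...77888767.....8888888. 251
244 ....................................................55..6............6.66656.............. 251
247 .....................................................5455...............65................ 251
250 .......................................................................................... 251
253 .......................................................................................... 251
```

The tilt is now about 75–76°: the neck shows clearly from (293,205) to (305,247), and the contact geometry at the wall agrees. I'll enter the warmer through the empty far-right gap.

Call:
{"op": "jog_arm", "data": {
  "delta_pos": [
    [-2,0,1],
    [-2,0,5],
    [-1,0,8],
    [4,-1,8],
    [8,-2,8],
    [12,-3.5,8],
    [12.5,-3.5,8],
    [12.5,-3.5,5],
    [12.5,-3.5,3],
    [12.5,-3.5,1],
    [12.5,-3.5,0],
    [12.5,-3.5,-0.4]
  ],
  "turn": [0,0,0,0,0,0,0,0,0,0,0,0],
  "grip": [1,1,1,1,1,1,1,1,1,1,1,1]
}}

```text
time_s: 32.2
position: [0.6407, -0.23, 0.1776]
tcp_rot: [[1.0, 0.012, -0.0], [0.012, -1.0, 0.0], [-0.0, -0.0, -1.0]]
force: [-1.2, 0.3, -0.2]
opening: 0.166
grasp_force: 30.0
```

```bash
python3 tilt.py | sed -n '1,6p;20,60p'; python3 -c "
from h import *
s=read_state();print(s['time_s'],s['position'],s['force'].round(2),s['moment'].round(3))"
```

```text
30 [395. 220.] [327. 189.]
40 [388. 228.] [330. 186.]
50 [380. 235.] [333. 183.]
60 [371. 242.] [337. 180.]
70 [361. 246.] [341. 178.]
[346. 199.]
188 ..............................344444411011011110000101000000000011000100015............... 306
191 ..............................7444444310000000014567765555................................ 306
194 ...............................63444431000000003.......................................... 306
197 ................................5344421000000115.......................................... 306
200 ..................................3..1010000101........................................... 306
203 ..................................53433334................................................ 306
206 ...................................53444445............................................... 306
209 ....................................53444445.............................................. 306
212 .....................................644555............................................... 306
215 ......................................55555...............
[... 809 characters left out ...]
............... 306
242 ........677..76.777767......88888.........888864.55666.................................... 306
245 ...............556555......................88885455666.................................... 306
248 ..............................................8874556667.66.....................55........ 306
251 ..............................................887755666.....................5556667....... 306
254 .................................6666666666..............................55566677777...... 306
257 ........................................................................56666777777....... 306
32.25 [ 0.64093564 -0.23007128  0.17747333] [-0.53 -0.07 -0.72] [-0.062  0.158 -0.023]
```

Call:
{"op": "jog_arm", "data": {
  "delta_pos": [
    [0.8,1.0,-0.2],
    [1.3,2.2,-0.2],
    [1.5,3.5,-0.2],
    [1.3,4.8,-0.2],
    [0.8,6.0,-0.2],
    [0,7.0,-0.2],
    [-1.0,7.8,-0.2],
    [-2.2,8.3,-0.2],
    [-3.5,8.5,-0.2],
    [-4.8,8.3,-0.2],
    [-6.0,7.8,-0.2],
    [-7.0,7.0,-0.2]
  ],
  "turn": [0,0,0,0,0,0,0,0,0,0,0,0],
  "grip": [1,1,1,1,1,1,1,1,1,1,1,1]
}}

```text
time_s: 33.75
position: [0.57, -0.1604, 0.175]
tcp_rot: [[1.0, 0.012, -0.002], [0.012, -1.0, 0.001], [-0.002, -0.001, -1.0]]
force: [-0.7, 0.1, -0.7]
opening: 0.166
grasp_force: 30.0
```

```bash
cat > nk.py <<'E'
# neck line in the side view -> pitch of the spoon, plus bead positions from the top view if seen
from h import *
from scipy.optimize import minimize_scalar
c=capture("side"); s=read_state(); p=s["position"]; x=s["tcp_rot"][:,0]
s0=np.load("side0.npy",allow_pickle=True).item()["color"]; d=np.abs(c["color"].astype(int)-s0).max(2)>18
g=c["color"].astype(int); ok=d&(g.max(2)>85)&(g.max(2)-g.min(2)<25)
for th in range(40,101,5):
    w=np.radians(th);u=x*np.cos(w)-np.array([0,0,np.sin(w)])
    print(th,sum(int(ok[tuple(np.round(proj(c,p+[0,0,.004]+k*u)).astype(int)[::-1])]) for k in np.linspace(.03,.11,60)),end="; ")
print(s['time_s'],p.round(4),s['force'].round(2),s['moment'].round(3))
from beads import beads
print([b for b in beads(capture("top"))])
E
python3 nk.py
```

```text
40 0; 45 0; 50 0; 55 0; 60 1; 65 7; 70 60; 75 29; 80 12; 85 9; 90 0; 95 0; 100 0; 33.8 [ 0.5689 -0.1615  0.175 ] [-0.75 -0.59 -1.22] [-0.068  0.262 -0.02 ]
[]
```

Call:
{"op": "jog_arm", "data": {
  "delta_pos": [
    [-1.1,-1.0,-0.2],
    [-1.8,-2.2,-0.3],
    [-2.0,-3.5,-0.3],
    [-1.8,-4.8,-0.3],
    [-1.3,-6.0,-0.3],
    [-0.5,-7.0,-0.3],
    [0.5,-7.8,-0.3],
    [1.7,-8.3,-0.3],
    [3.0,-8.5,-0.3],
    [4.3,-8.3,-0.3],
    [5.5,-7.8,-0.3],
    [6.5,-7.0,-0.3]
  ],
  "turn": [0,0,0,0,0,0,0,0,0,0,0,0],
  "grip": [1,1,1,1,1,1,1,1,1,1,1,1]
}}

```text
time_s: 35.35
position: [0.6367, -0.2293, 0.1721]
tcp_rot: [[1.0, 0.013, -0.002], [0.013, -1.0, 0.0], [-0.002, -0.0, -1.0]]
force: [-1.5, 0.5, -0.4]
opening: 0.166
grasp_force: 30.0
```

```bash
python3 nk.py
```

```text
40 0; 45 0; 50 0; 55 0; 60 0; 65 0; 70 9; 75 35; 80 26; 85 17; 90 16; 95 19; 100 4; 35.4 [ 0.6378 -0.228   0.1722] [-0.85  0.88 -0.85] [0.025 0.579 0.012]
[(np.int32(468), [0.033, 0.043]), (np.int32(773), [0.002, 0.053])]
```

Call:
{"op": "jog_arm", "data": {
  "delta_pos": [
    [1.1,1.0,0.2],
    [1.6,2.2,0.2],
    [1.8,3.5,0.2],
    [1.6,4.7,0.2],
    [1.1,5.9,0.2],
    [0.3,7.0,0.2],
    [-0.7,7.8,0.2],
    [-1.9,8.3,0.2],
    [-3.2,8.4,0.2],
    [-4.5,8.3,0.2],
    [-5.7,7.8,0.2],
    [-6.7,7.0,0.2]
  ],
  "turn": [0,0,0,0,0,0,0,0,0,0,0,0],
  "grip": [1,1,1,1,1,1,1,1,1,1,1,1]
}}

```text
time_s: 36.95
position: [0.5679, -0.1606, 0.1742]
tcp_rot: [[1.0, 0.012, -0.002], [0.012, -1.0, 0.0], [-0.002, -0.0, -1.0]]
force: [-0.0, 0.4, -0.5]
opening: 0.165
grasp_force: 30.0
```

```bash
python3 nk.py
```

```text
40 0; 45 0; 50 0; 55 0; 60 0; 65 9; 70 59; 75 29; 80 11; 85 8; 90 1; 95 0; 100 0; 37.0 [ 0.5667 -0.1616  0.1739] [-0.8  -0.03 -0.18] [-0.105  0.23  -0.016]
[]
```

Call:
{"op": "jog_arm", "data": {
  "delta_pos": [
    [-1.1,-1.0,-0.2],
    [-1.8,-2.2,-0.2],
    [-2.0,-3.5,-0.2],
    [-1.8,-4.8,-0.2],
    [-1.3,-6.0,-0.2],
    [-0.5,-7.0,-0.2],
    [0.5,-7.8,-0.2],
    [1.7,-8.3,-0.2],
    [3.0,-8.5,-0.2],
    [4.5,-8.3,-0.2],
    [5.8,-7.8,-0.1],
    [6.9,-7.0,0]
  ],
  "turn": [0,0,0,0,0,0,0,0,0,0,0,0],
  "grip": [1,1,1,1,1,1,1,1,1,1,1,1]
}}

```text
time_s: 38.55
position: [0.6387, -0.2295, 0.1739]
tcp_rot: [[1.0, 0.013, -0.002], [0.013, -1.0, 0.0], [-0.002, -0.0, -1.0]]
force: [-2.1, -0.3, -0.4]
opening: 0.166
grasp_force: 30.0
```

Call:
{"op": "jog_arm", "data": {
  "delta_pos": [
    [1.1,1.0,0],
    [1.6,2.2,0],
    [1.8,3.5,0],
    [1.8,3.5,0],
    [1.8,3.5,0],
    [1.8,3.5,0]
  ],
  "turn": [0,0,0,0,0,0],
  "grip": [1,1,1,1,1,1]
}}

```text
time_s: 39.3
position: [0.6563, -0.1952, 0.1746]
tcp_rot: [[1.0, 0.012, -0.0], [0.012, -1.0, 0.001], [-0.0, -0.001, -1.0]]
force: [-0.4, 1.3, -0.1]
opening: 0.166
grasp_force: 30.0
```

```bash
python3 nk.py
```

```text
40 0; 45 0; 50 0; 55 0; 60 0; 65 0; 70 15; 75 58; 80 31; 85 17; 90 8; 95 5; 100 3; 39.35 [ 0.6563 -0.1953  0.1746] [-1.35  0.83 -0.13] [ 0.173  0.512 -0.003]
[(np.int32(64), [0.071, -0.024]), (np.int32(84), [0.056, -0.046])]
```

Call:
{"op": "jog_arm", "data": {
  "delta_pos": [
    [0,0,1],
    [0,0,3],
    [0,0,6],
    [0,0,10],
    [-1,0,12],
    [-6,0,12],
    [-12,-1,12],
    [-18,-2,12],
    [-20.5,-2,12],
    [-20.5,-2,12],
    [-20.5,-2,12],
    [-20.5,-2,12]
  ],
  "turn": [0,0,0,0,0,0,10,20,30,40,50,60],
  "grip": [1,1,1,1,1,1,1,1,1,1,1,1]
}}

```text
time_s: 40.9
position: [0.4507, -0.2151, 0.2947]
tcp_rot: [[0.485, 0.875, 0.0], [0.875, -0.485, -0.0], [-0.0, 0.0, -1.0]]
force: [0.9, -1.0, -0.8]
opening: 0.165
grasp_force: 30.0
```

Call:
{"op": "jog_arm", "data": {
  "delta_pos": [
    [0,0,0],
    [0,0,0],
    [0,0,-1],
    [0,0,-3],
    [0,0,-5],
    [0,0,-7],
    [0,0,-7]
  ],
  "turn": [10,20,30,30,30,30,30],
  "grip": [1,1,1,1,1,1,1]
}}

```text
time_s: 41.78
position: [0.45, -0.2144, 0.2234]
tcp_rot: [[-0.012, 1.0, -0.003], [1.0, 0.012, 0.002], [0.002, -0.003, -1.0]]
force: [-0.4, -1.2, -0.7]
opening: 0.167
grasp_force: 30.0
```

```bash
python3 beads.py; echo; python3 nk.py
```

```text
start [(np.int32(728), [0.047, 0.02]), (np.int32(754), [0.041, -0.028]), (np.int32(722), [0.01, 0.044]), (np.int32(743), [-0.018, -0.039]), (np.int32(784), [-0.04, 0.036]), (np.int32(732), [-0.051, -0.006])]
now [(np.int32(827), [0.023, -0.059]), (np.int32(1555), [-0.006, 0.043]), (np.int32(736), [-0.036, -0.019]), (np.int32(812), [-0.048, 0.033]), (np.int32(758), [-0.057, -0.014])]
41.825 [ 0.45087336 -0.21493297  0.22441307] [-1.19775212e-02  9.99928051e-01  6.56490621e-04] [-0.09745529  0.03638048  0.04869742]
30 36; 34 43; 38 29; 42 19; 46 27; 50 31; 54 43; 58 39; 62 49; 66 54; 70 52; 74 45; 78 37; 
40 4; 45 13; 50 23; 55 35; 60 44; 65 52; 70 48; 75 48; 80 50; 85 37; 90 26; 95 24; 100 9; 41.925 [ 0.4518 -0.2155  0.2254] [ 0.09 -0.72  0.28] [-0.125  0.063 -0.014]
[(np.int32(825), [0.023, -0.059]), (np.int32(1557), [-0.006, 0.043]), (np.int32(736), [-0.036, -0.019]), (np.int32(803), [-0.047, 0.033]), (np.int32(766), [-0.057, -0.014])]
```

At t = 42 s, three beads are certainly shifted. The ones by the near and left wall may only have been nudged 8–10 mm, so I'll make one more half sweep there, close to the wall.

Call:
{"op": "jog_arm", "data": {
  "delta_pos": [
    [0,0,3.5],
    [0,0,4.5],
    [1,1,4.5],
    [3,2,4.5],
    [6,3,4.5],
    [9,4,4.5],
    [13,4.5,4.5],
    [17,4.5,4.5],
    [19.8,4.5,4.5],
    [19.8,4.5,4.5],
    [19.8,4.5,1],
    [19.8,4.5,-2]
  ],
  "turn": [-10,-20,-30,-40,-50,-60,-70,-80,-90,-90,-90,-90],
  "grip": [1,1,1,1,1,1,1,1,1,1,1,1]
}}

```text
time_s: 43.48
position: [0.6482, -0.1701, 0.2046]
tcp_rot: [[1.0, 0.015, -0.0], [0.015, -1.0, -0.0], [-0.0, 0.0, -1.0]]
force: [-0.5, -0.1, -0.7]
opening: 0.168
grasp_force: 30.0
```

```bash
python3 nk.py
```

```text
40 0; 45 0; 50 0; 55 0; 60 0; 65 19; 70 56; 75 24; 80 6; 85 1; 90 0; 95 0; 100 0; 43.525 [ 0.6455 -0.169   0.1997] [-1.67  0.21 -4.36] [-0.009  0.268  0.025]
[(np.int32(150), [0.055, -0.005]), (np.int32(93), [0.049, -0.028])]
```

Call:
{"op": "jog_arm", "data": {
  "delta_pos": [
    [-0.7,0.2,-1.5],
    [-0.7,0.2,-2.6],
    [-0.7,0.2,-3.0],
    [-1.5,1.3,-3.0],
    [-2.6,2.1,-3.0],
    [-3.9,2.6,-3.0],
    [-5.3,2.8,-3.0],
    [-6.7,2.6,-3.0],
    [-7.9,2.1,-3.0],
    [-9.0,1.3,-3.0],
    [-9.9,0.2,-3.0],
    [-10.4,-1.1,-3.0]
  ],
  "turn": [0,0,0,0,0,0,0,0,0,0,0,0],
  "grip": [1,1,1,1,1,1,1,1,1,1,1,1]
}}

```text
time_s: 45.08
position: [0.5444, -0.1821, 0.1743]
tcp_rot: [[1.0, 0.012, -0.001], [0.012, -1.0, 0.0], [-0.001, -0.0, -1.0]]
force: [0.6, -0.2, -1.0]
opening: 0.166
grasp_force: 30.0
```

```bash
python3 nk.py
```

```text
40 0; 45 0; 50 0; 55 0; 60 0; 65 1; 70 46; 75 40; 80 19; 85 9; 90 7; 95 3; 100 0; 45.125 [ 0.544  -0.1837  0.1741] [ 0.18 -0.23 -0.3 ] [-0.121  0.148 -0.004]
[(np.int32(550), [-0.004, 0.033])]
```

Call:
{"op": "jog_arm", "data": {
  "delta_pos": [
    [-0.2,-1.4,0],
    [0,-2.7,0],
    [0.5,-4.0,0],
    [1.4,-5.1,0],
    [2.5,-6.0,0],
    [3.7,-6.5,0],
    [3.7,-6.5,2],
    [3.7,-6.5,6],
    [3.7,-6.5,11],
    [0,-5,12],
    [-5,-4,12],
    [-9.4,-3.3,12]
  ],
  "turn": [0,0,0,0,0,0,0,0,0,0,10,20],
  "grip": [1,1,1,1,1,1,1,1,1,1,1,1]
}}

```text
time_s: 46.68
position: [0.4502, -0.2132, 0.2944]
tcp_rot: [[0.933, 0.36, -0.001], [0.36, -0.933, 0.0], [-0.001, -0.001, -1.0]]
force: [0.7, -0.7, -1.5]
opening: 0.165
grasp_force: 30.0
```

Call:
{"op": "jog_arm", "data": {
  "delta_pos": [
    [0,0,0],
    [0,0,0],
    [0,0,0],
    [0,0,0],
    [0,0,0],
    [0,0,-3],
    [0,0,-7],
    [0,0,-7]
  ],
  "turn": [10,20,30,40,50,60,70,70],
  "grip": [1,1,1,1,1,1,1,1]
}}

```text
time_s: 47.68
position: [0.4497, -0.2125, 0.222]
tcp_rot: [[-0.011, 1.0, -0.007], [1.0, 0.011, 0.005], [0.005, -0.007, -1.0]]
force: [-0.5, -0.2, -0.4]
opening: 0.168
grasp_force: 30.0
```

```bash
python3 nk.py
```

```text
40 0; 45 26; 50 29; 55 53; 60 51; 65 47; 70 49; 75 38; 80 27; 85 15; 90 9; 95 4; 100 3; 47.725 [ 0.4511 -0.2135  0.2237] [ 0.64  0.67 -0.05] [-0.049  0.044  0.008]
[(np.int32(823), [0.023, -0.059]), (np.int32(718), [-0.005, 0.031]), (np.int32(748), [-0.017, -0.045]), (np.int32(1528), [-0.043, 0.031]), (np.int32(751), [-0.058, -0.014])]
```

I'll make one short extra push on the right-hand bead. It now lies close to one of the starting spots, so this puts four beads clearly away from every starting spot.

Call:
{"op": "jog_arm", "data": {
  "delta_pos": [
    [0,0,3.5],
    [0,0,4.5],
    [1,1,4.5],
    [3,1.9,4.5],
    [6,1.9,4.5],
    [9,1.9,4.5],
    [10.5,1.9,4.5],
    [10.5,1.9,4.5],
    [10.5,1.9,4],
    [10.5,1.9,0],
    [10.5,1.9,-3],
    [10.5,1.9,-4.9]
  ],
  "turn": [-10,-20,-30,-40,-50,-60,-70,-80,-90,-90,-90,-90],
  "grip": [1,1,1,1,1,1,1,1,1,1,1,1]
}}

```text
time_s: 49.28
position: [0.5572, -0.1954, 0.1761]
tcp_rot: [[1.0, 0.01, 0.001], [0.01, -1.0, -0.001], [0.001, 0.001, -1.0]]
force: [0.1, 0.3, -0.4]
opening: 0.166
grasp_force: 30.0
```

Call:
{"op": "jog_arm", "data": {
  "delta_pos": [
    [0,-0.5,0],
    [0,-1.5,0],
    [0.4,-2.8,0],
    [1.4,-3.8,0],
    [2.6,-4.4,0],
    [2.6,-4.4,2],
    [2.6,-4.4,6],
    [2.6,-4.4,11],
    [0,-3,12],
    [-4,-2,12],
    [-8,-2,12],
    [-10.5,-2,12]
  ],
  "turn": [0,0,0,0,0,0,0,0,0,10,20,30],
  "grip": [1,1,1,1,1,1,1,1,1,1,1,1]
}}

```text
time_s: 50.78
position: [0.4505, -0.2148, 0.2958]
tcp_rot: [[0.857, 0.516, -0.0], [0.516, -0.857, 0.0], [-0.0, -0.0, -1.0]]
force: [-0.8, -0.4, 0.1]
opening: 0.167
grasp_force: 30.0
```

Call:
{"op": "jog_arm", "data": {
  "delta_pos": [
    [0,0,0],
    [0,0,0],
    [0,0,0],
    [0,0,-3],
    [0,0,-6],
    [0,0,-10],
    [0,0,-10]
  ],
  "turn": [10,20,30,40,50,60,60],
  "grip": [1,1,1,1,1,1,1]
}}

```text
time_s: 51.65
position: [0.4503, -0.214, 0.1934]
tcp_rot: [[-0.01, 1.0, -0.005], [1.0, 0.01, 0.004], [0.004, -0.005, -1.0]]
force: [1.0, 0.2, 0.2]
opening: 0.165
grasp_force: 30.0
```

```bash
python3 nk.py
```

```text
40 41; 45 40; 50 49; 55 55; 60 52; 65 51; 70 51; 75 36; 80 19; 85 15; 90 5; 95 4; 100 3; 51.7 [ 0.4516 -0.2149  0.195 ] [ 0.28  0.57 -0.91] [-0.116 -0.002 -0.046]
[(np.int32(824), [0.023, -0.059]), (np.int32(724), [-0.005, -0.052]), (np.int32(717), [-0.005, 0.031]), (np.int32(1523), [-0.043, 0.031]), (np.int32(749), [-0.058, -0.014])]
```

Five beads' positions now put at least four clearly shifted, and all six are inside. I'll lay the spoon down: bowl onto the mat, then lower while backing off so it pivots flat.

Call:
{"op": "jog_arm", "data": {
  "delta_pos": [
    [0,0,-2.4],
    [0,0,-3.1],
    [0,-0.6,-3.8],
    [0,-1.6,-4.6],
    [0,-2.7,-5.4],
    [0,-3.8,-6.3],
    [0,-4.8,-7.3],
    [0,-5.7,-8.4],
    [0,-6.6,-9.6],
    [0,-7.4,-10.8],
    [0,-8.1,-12.1],
    [0,-8.1,-12.1]
  ],
  "turn": [0,0,0,0,0,0,0,0,0,0,0,0],
  "grip": [1,1,1,1,1,1,1,1,1,1,1,1]
}}

```text
time_s: 53.25
position: [0.4508, -0.2957, 0.073]
tcp_rot: [[-0.011, 1.0, -0.002], [1.0, 0.011, 0.002], [0.002, -0.002, -1.0]]
force: [0.5, -1.2, 1.3]
opening: 0.164
grasp_force: 30.0
```

```bash
cat > nk2.py <<'E'
from h import *
c=capture("side"); s=read_state(); p=s["position"]; x=s["tcp_rot"][:,0]
g=c["color"].max(2).astype(int)
for th in range(0,75,5):
    w=np.radians(th);u=x*np.cos(w)-np.array([0,0,np.sin(w)])
    print(th,sum(int(g[tuple(np.round(proj(c,p+[0,0,.004]+k*u)).astype(int)[::-1])]>75) for k in np.linspace(-.05,.15,80)),np.round(proj(c,p+[0,0,.004]-.055*u)).astype(int),end="; ")
print(s['time_s'],p.round(4),s['force'].round(2),s['moment'].round(3))
u,v=np.round(proj(c,p)).astype(int)
for r in range(v-50,v+34,3): print(r,"".join("0123456789"[min(9,k//25)] for k in g[r,u-30:u+40]),u-30)
E
python3 nk2.py
```

```text
0 32 [276 275]; 5 34 [276 273]; 10 33 [276 271]; 15 29 [276 269]; 20 31 [276 267]; 25 48 [276 265]; 30 38 [276 262]; 35 20 [276 260]; 40 21 [275 258]; 45 18 [275 256]; 50 19 [275 253]; 55 20 [274 251]; 60 23 [274 249]; 65 20 [273 247]; 70 18 [273 245]; 53.3 [ 0.451  -0.2954  0.0736] [-0.58 -1.42  0.84] [-0.09  -0.084 -0.049]
211 7777741000001000100000000000001000100001156666555554433322222222222233 241
214 7777741000000132111001000001012110010010011111111111111111122222222222 241
217 1111110001000100001101000010001001011010144455566666777776411222222222 241
220 1111111000111101000000000000023110000000025544454444444444331122222222 241
223 1111111100000100001111101100000011010100111111111111111111222222222222 241
226 1111111110001000010000101111111111111111111111111111111111122321111211 241
229 1111111111111111111111111111111222333445555555556666677777777776211111 241
232 1112333445521145555666666666666666433222211111111113777777777777631111 241
235 1367777777762133222211111113777777411242111111111111333333333333333332 241
238 7777777766664352111111111111233333333334211111111111366666
[... 738 characters left out ...]
1111111111111112111111123345544432221221222567777777777777666767 241
271 2111111111111111112111121111111245544432222112222246777777777766667777 241
274 4111111111111111111112112111111121111111121222222223776766777777777777 241
277 4311111111111111111112222111111122212221111222222222367777777777777777 241
280 4421111111111111111111111121111121111112121212221221125677777777776667 241
283 4442111111111111111111111111111111222212222111111111112577777777777777 241
286 4444111111111111111111111111111111112222212221111111111247777777777777 241
289 4444411111111111111111111111111111111111221211111111111123777667777775 241
292 4444431111111111111111111111111111111111111111111111111111356666444444 241
```

Call:
{"op": "jog_arm", "data": {
  "delta_pos": [
    [0,-0.4,-0.9],
    [0,-0.8,-1.9],
    [0,-1.1,-2.9],
    [0,-1.4,-3.9],
    [0,-1.6,-4.8],
    [0,-1.7,-5.6],
    [0,-1.8,-6.2],
    [0,-1.8,-6.5],
    [0,-1.8,-6.6],
    [0,-1.8,-6.6]
  ],
  "turn": [0,0,0,0,0,0,0,0,0,0],
  "grip": [1,1,1,1,1,1,1,1,1,1]
}}

```text
time_s: 54.55
position: [0.4513, -0.3139, 0.0116]
tcp_rot: [[-0.013, 1.0, 0.0], [1.0, 0.013, -0.0], [-0.0, 0.0, -1.0]]
force: [-2.5, 4.3, 24.8]
opening: 0.168
grasp_force: 30.0
```

```bash
python3 nk2.py | grep -v '^2[0-9][0-9] '
```

```text
0 38 [278 302]; 5 38 [278 300]; 10 39 [278 299]; 15 40 [278 297]; 20 31 [277 295]; 25 30 [277 292]; 30 28 [277 290]; 35 25 [277 288]; 40 26 [277 286]; 45 28 [276 284]; 50 24 [276 281]; 55 27 [276 279]; 60 30 [275 277]; 65 27 [275 275]; 70 25 [274 273]; 54.6 [ 0.4513 -0.3138  0.0116] [-4.49  3.79 23.32] [ 0.837  0.739 -0.072]
300 4444443111111111111111111111113444444311111111111111111112212677774444 242
303 4444444211111111111111111111111344444431111111111111111111111147777544 242
306 4444444421111111111111111111111134444441111111111111111111111113776644 242
309 4444444441111111111111111111111112321111111111111111111111111111244444 242
312 4444444443111111111111111111111111111111111111112223333444444444444444 242
315 4444444444311111111111111111222233344444444444444444444444444444444444 242
318 4444444444443344344444444444444444444444444444444444444444444444444444 242
```

The 25 N push shows the spoon is flat against the mat. I'll ease off, release and rise.

Call:
{"op": "jog_arm", "data": {
  "delta_pos": [
    [0,0,0.3],
    [0,0,0.3],
    [0,0,0.3],
    [0,0,0.3],
    [0,0,0.3],
    [0,0,3],
    [0,0,8],
    [0,0,14],
    [-5,0,18],
    [-5,5,22],
    [-5,10,24],
    [-5,10,24]
  ],
  "turn": [0,0,0,0,0,0,0,0,0,0,0,0],
  "grip": [1,0.5,0.5,0.5,0.5,0.5,0.5,0.5,0.5,0.5,0.5,0.5]
}}

```text
time_s: 56.1
position: [0.401, -0.2114, 0.2501]
tcp_rot: [[-0.016, 1.0, 0.001], [1.0, 0.016, -0.001], [-0.001, 0.001, -1.0]]
force: [0.6, -0.3, -1.3]
opening: 0.5
grasp_force: 0.0
```

```bash
python3 - <<'E'
from h import *
from beads import beads
c=capture("side"); t=capture("top"); print(beads(t)); print(read_state()["time_s"])
g=c["color"].max(2).astype(int)
for r in range(232,315,3): print(r,"".join("0123456789"[min(9,k//25)] for k in g[r,232:305]),232)
for y in (-.15,-.255,-.37): print(np.round(proj(c,[.451,y,.011])))
E
```

```text
[(np.int32(831), [0.023, -0.059]), (np.int32(724), [-0.005, -0.052]), (np.int32(727), [-0.005, 0.031]), (np.int32(1520), [-0.043, 0.031]), (np.int32(745), [-0.058, -0.014])]
56.2
232 7777777777777777777777777777777777777777777777777777777777777777777777777 232
235 7777777777777777777777777777777777777777777777777777777777777777777777777 232
238 7777777777777777777777777777777766665555543333777777777777777777777777777 232
241 7777776666555544333222112122212211122121221222257777777777777777777777777 232
244 7731122222122211111112211343333221121112211212225777777777777777777777777 232
247 7762222121211221111121464444444463211111121122222377777777777777777777777 232
250 7774222222221112121121467666666653211222122222222236777777777777777777766 232
253 7777421222212211211111111345778311112212211222222221577777777777777777776 232
256 7777732222212221121111111112577832221212122111111112256776777777777777777 232
259 7777762111111111112111211211267773112222212121111111113676667777777777777 232
262 7777775211211121111111122121226777311112111111111112221366677777777666677 232
265 777777742111211
[... 710 characters left out ...]
5667 232
292 4444444466677631112112111111111111111134444442111111111211111111111244467 232
295 4444444444444442111111111111111111111113444444211111111111111111111113444 232
298 4444444444444444211111111111111111111111344443321111111111121111111111344 232
301 4566544444444444411111111111111111111111234444432111111111222111111111124 232
304 4444444444444444431111111111111111111111123444444211111111111111111111112 232
307 4444444444444444442111111111111111111111112444444211111111111111111111111 232
310 4444444444444444444211111111111111111111111111111111111111111111111111112 232
313 4444444444444444444411111111111111111111111111111111223333444457777544444 232
[259. 246.]
[267. 271.]
[277. 304.]
```

The spoon lies flat on the mat: bowl at (259,248), end at (276,307), middle close to the mat's centre. The beads are all inside, so I'll hand in.

```bash
python3 -c "
from rig import *
print(hand_in())"
```

```text
the job is handed in; nothing more can be done
None
```

I handed the job in at about 56 s with the spoon flat and released near the middle of the mat and all six beads in the warmer. The verdict was not shown, so two things are unconfirmed: the stirring steps (redone in full after the bowl seemed to ride over some beads the first time), and the four-bead shift, which I judged from bead positions.

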